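Unclip the carving kit and swap the odd tool

TASK

Unlock the gouge kit box: pull every yellow spring clip sideways out of its stud and put the clips in the white-floored bay of the caddy, then swing the blue keeper frame up past upright. With it up, take out the one tool that does not match the other two, lay it in the caddy's red-floored returns bay, and lay the matching pale, blue-collared broad gouge from the stock board in the free place, blade pointing to the hinge like the others. Finally fold the keeper fully down again; leave the other stock tool, the two good gouges and the things standing about where they are.

Things in the scene. Friction and masses are not known exactly. Their poses are not given: they have to be found in the camera images.
- kit: Kit box, fixed, 214 (x) x 225 (y), open above. Origin on the bench; x points from front rail (robot's side) to hinged back. Floor top z 10, inside x -88 to 82. Three places for tools lying along x: middle lines y -70, 0, 70, 62 wide, ribs and side walls 10 high beside. Front rail has 3 upright steel studs at x -105, y -70, 0, 70, 21 diameter, tops z 89, each drilled along x at z 74 (hole 7 x 7).
- keeper (a joint): Angle (rad) of the blue keeper frame on the kit box: 0 shut flat, grows as its front is lifted, 1.57 upright, stop 1.8. Stiff hinge: stays where left; takes 3 to 5 N at the handle. Its front bar (kit x -125 to -85, top z 62) has openings for the studs and cannot lift while a clip is in a stud; side arms at y +-106, top z 50; open between.
- keeper_handle (a point): Middle of the grip rod of the keeper's D-handle: round rod, 12 diameter, 84 long along kit y, with a 31 free gap between rod and front bar. Shut, it is the frame's front end (z 52); with the frame upright it is its top. About 262 from the hinge axis.
- keeper_hinge (a point): Middle of the keeper's hinge axis, which is parallel to kit y (kit x 100, z 45); axes as the kit box.
- clip0_loop (a point): Yellow spring clip (R-clip), 5 wire, fitted at first in the stud at kit y -70; may be absent (None). This point: centre of its flat loop, 40 long (x), 35 wide over its straight sides (y): pinch across y. Pull it along its +x (to the kit's hinge) 45 or more to free it, 2 to 6 N; z up. Legs reach 78 behind this point, loop 22 in front. 40 g.
- clip1_loop (a point): Yellow spring clip (R-clip), 5 wire, fitted at first in the stud at kit y 0; may be absent (None). This point: centre of its flat loop, 40 long (x), 35 wide over its straight sides (y): pinch across y. Pull it along its +x (to the kit's hinge) 45 or more to free it, 2 to 6 N; z up. Legs reach 78 behind this point, loop 22 in front. 40 g.
- clip2_loop (a point): Yellow spring clip (R-clip), 5 wire, fitted at first in the stud at kit y 70; may be absent (None). This point: centre of its flat loop, 40 long (x), 35 wide over its straight sides (y): pinch across y. Pull it along its +x (to the kit's hinge) 45 or more to free it, 2 to 6 N; z up. Legs reach 78 behind this point, loop 22 in front. 40 g.
- gouge_a_mid (a point): Pale wooden gouge, blue collar, BROAD 24 mm blade (belongs in the kit); lies in the kit box at first. This point: centre of the handle (85 long, 26 x 26, edges rounded); x runs along the tool towards the blade, z up. The blade, 70 long, goes on from the handle: the tool reaches from 42 behind this point to 112 in front. 200 g, balanced 13 in front of it.
- gouge_b_mid (a point): Pale wooden gouge, blue collar, BROAD 24 mm blade (belongs in the kit); lies in the kit box at first. This point: centre of the handle (85 long, 26 x 26, edges rounded); x runs along the tool towards the blade, z up. The blade, 70 long, goes on from the handle: the tool reaches from 42 behind this point to 112 in front. 200 g, balanced 13 in front of it.
- gouge_c_mid (a point): Pale wooden gouge, blue collar, BROAD 24 mm blade (belongs in the kit); lies on the stock board at first. This point: centre of the handle (85 long, 26 x 26, edges rounded); x runs along the tool towards the blade, z up. The blade, 70 long, goes on from the handle: the tool reaches from 42 behind this point to 112 in front. 200 g, balanced 13 in front of it.
- veiner_mid (a point): DARK wooden tool, brass collar, narrow 10 mm blade (the odd one), at first in one of the kit's places. This point: centre of the handle (85 long, 26 x 26, edges rounded); x runs along the tool towards the blade, z up. The blade, 70 long, goes on from the handle: the tool reaches from 42 behind this point to 112 in front. 200 g, balanced 13 in front of it.
- skew_mid (a point): Dark wooden tool, red collar, narrow 10 mm blade, on the stock board; not wanted, leave it. This point: centre of the handle (85 long, 26 x 26, edges rounded); x runs along the tool towards the blade, z up. The blade, 70 long, goes on from the handle: the tool reaches from 42 behind this point to 112 in front. 200 g, balanced 13 in front of it.
- gouge_a_tip (a point): End of the blade of gouge_a, on the tool's axis, 112 in front of its handle's centre.
- gouge_b_tip (a point): End of the blade of gouge_b, on the tool's axis, 112 in front of its handle's centre.
- gouge_c_tip (a point): End of the blade of gouge_c, on the tool's axis, 112 in front of its handle's centre.
- veiner_tip (a point): End of the blade of veiner, on the tool's axis, 112 in front of its handle's centre.
- stock: Stock board, fixed, grey, 200 (x) x 220 (y), top z 10, with three dark ribs 10 high above that at y -106, 0, 106. Two tools lie on it, one each side of the middle rib. Origin: on the bench, at its centre.
- caddy: Caddy, fixed, dark steel tray 200 (x) x 220 (y), floor top z 6, walls 5 thick up to z 30, two bays, both x -95 to 95: returns bay, red floor, y -105 to -15; clip bay, white floor, y -10 to 105. Origin: on the bench, at its centre.
- mallet: Bystander: round wooden carving mallet standing on its head, 80 diameter, 200 tall; origin under its centre.
- glue: Bystander: white glue bottle, 60 diameter, 160 tall; origin under its centre.
There are look-alikes about, which are no part of the job. What is shaped like the part that bears clip0_loop but green is not meant. Leave any brown or green look-alike of the part that bears clip1_loop alone.

How it is judged:
On the way, in this order (a step that is already met when the one before it is completed fails the run):
1. every clip that was fitted lies in the white clip bay (x of clip0_loop in the frame of caddy between -0.095 and 0.095 m and y of clip0_loop in the frame of caddy between -0.01 and 0.105 m and z of each of clip0_loop, clip1_loop, clip2_loop in the frame of caddy below 0.045 m and x of clip1_loop in the frame of caddy between -0.095 and 0.095 m and y of clip1_loop in the frame of caddy between -0.01 and 0.105 m and x of clip2_loop in the frame of caddy between -0.095 and 0.095 m and y of clip2_loop in the frame of caddy between -0.01 and 0.105 m and value of joint keeper below 0.5 rad), for 0.2 s.
2. the keeper frame stands up, at least 1.4 rad (value of joint keeper above 1.4 rad), for 0.2 s.
3. with the keeper up, the odd tool lies in the returns bay and the three matching gouges in the kit's places (((y of gouge_a_mid in the frame of kit between -0.095 and -0.045 m and y of gouge_a_tip in the frame of kit between -0.099 and -0.041 m) or (y of gouge_a_mid in the frame of kit between -0.025 and 0.025 m and y of gouge_a_tip in the frame of kit between -0.029 and 0.029 m) or (y of gouge_a_mid in the frame of kit between 0.045 and 0.095 m and y of gouge_a_tip in the frame of kit between 0.041 and 0.099 m)) and z of gouge_a_mid in the frame of kit between 0.01 and 0.031 m and z of each of gouge_a_tip, gouge_b_tip, gouge_c_tip in the frame of kit below 0.034 m and x of each of gouge_a_tip, gouge_b_tip, gouge_c_tip in the frame of kit above 0.03 m and ((y of gouge_b_mid in the frame of kit between -0.095 and -0.045 m and y of gouge_b_tip in the frame of kit between -0.099 and -0.041 m) or (y of gouge_b_mid in the frame of kit between -0.025 and 0.025 m and y of gouge_b_tip in the frame of kit between -0.029 and 0.029 m) or (y of gouge_b_mid in the frame of kit between 0.045 and 0.095 m and y of gouge_b_tip in the frame of kit between 0.041 and 0.099 m)) and z of gouge_b_mid in the frame of kit between 0.01 and 0.031 m and ((y of gouge_c_mid in the frame of kit between -0.095 and -0.045 m and y of gouge_c_tip in the frame of kit between -0.099 and -0.041 m) or (y of gouge_c_mid in the frame of kit between -0.025 and 0.025 m and y of gouge_c_tip in the frame of kit between -0.029 and 0.029 m) or (y of gouge_c_mid in the frame of kit between 0.045 and 0.095 m and y of gouge_c_tip in the frame of kit between 0.041 and 0.099 m)) and z of gouge_c_mid in the frame of kit between 0.01 and 0.031 m and y of veiner_mid in the frame of caddy between -0.104 and -0.016 m and x of veiner_mid in the frame of caddy between -0.098 and 0.098 m and z of each of veiner_mid, veiner_tip in the frame of caddy below 0.034 m and y of veiner_tip in the frame of caddy between -0.104 and -0.016 m and x of veiner_tip in the frame of caddy between -0.098 and 0.098 m and value of joint keeper above 1 rad), for 0.2 s.
At the end, for the whole second after the job is handed in: Clips in the white bay; dark brass-collared tool flat in the red bay; three pale gouges flat in the three kit places (handle centre within 25 mm, blade tip within 29 mm of a place's middle line), blades towards the hinge; keeper down (under 0.05 rad) (x of clip0_loop in the frame of caddy between -0.095 and 0.095 m and y of clip0_loop in the frame of caddy between -0.01 and 0.105 m and z of each of clip0_loop, clip1_loop, clip2_loop in the frame of caddy below 0.045 m and x of clip1_loop in the frame of caddy between -0.095 and 0.095 m and y of clip1_loop in the frame of caddy between -0.01 and 0.105 m and x of clip2_loop in the frame of caddy between -0.095 and 0.095 m and y of clip2_loop in the frame of caddy between -0.01 and 0.105 m and ((y of gouge_a_mid in the frame of kit between -0.095 and -0.045 m and y of gouge_a_tip in the frame of kit between -0.099 and -0.041 m) or (y of gouge_a_mid in the frame of kit between -0.025 and 0.025 m and y of gouge_a_tip in the frame of kit between -0.029 and 0.029 m) or (y of gouge_a_mid in the frame of kit between 0.045 and 0.095 m and y of gouge_a_tip in the frame of kit between 0.041 and 0.099 m)) and z of gouge_a_mid in the frame of kit between 0.01 and 0.031 m and z of each of gouge_a_tip, gouge_b_tip, gouge_c_tip in the frame of kit below 0.034 m and x of each of gouge_a_tip, gouge_b_tip, gouge_c_tip in the frame of kit above 0.03 m and ((y of gouge_b_mid in the frame of kit between -0.095 and -0.045 m and y of gouge_b_tip in the frame of kit between -0.099 and -0.041 m) or (y of gouge_b_mid in the frame of kit between -0.025 and 0.025 m and y of gouge_b_tip in the frame of kit between -0.029 and 0.029 m) or (y of gouge_b_mid in the frame of kit between 0.045 and 0.095 m and y of gouge_b_tip in the frame of kit between 0.041 and 0.099 m)) and z of gouge_b_mid in the frame of kit between 0.01 and 0.031 m and ((y of gouge_c_mid in the frame of kit between -0.095 and -0.045 m and y of gouge_c_tip in the frame of kit between -0.099 and -0.041 m) or (y of gouge_c_mid in the frame of kit between -0.025 and 0.025 m and y of gouge_c_tip in the frame of kit between -0.029 and 0.029 m) or (y of gouge_c_mid in the frame of kit between 0.045 and 0.095 m and y of gouge_c_tip in the frame of kit between 0.041 and 0.099 m)) and z of gouge_c_mid in the frame of kit between 0.01 and 0.031 m and y of veiner_mid in the frame of caddy between -0.104 and -0.016 m and x of veiner_mid in the frame of caddy between -0.098 and 0.098 m and z of each of veiner_mid, veiner_tip in the frame of caddy below 0.034 m and y of veiner_tip in the frame of caddy between -0.104 and -0.016 m and x of veiner_tip in the frame of caddy between -0.098 and 0.098 m and value of joint keeper below 0.05 rad); the robot touches nothing.
It fails at once if the mallet was moved by more than 30 mm (distance of mallet from where it was at the start of the episode above 0.03 m).
It fails at once if the glue bottle was moved by more than 30 mm (distance of glue from where it was at the start of the episode above 0.03 m).
It fails at once if the unwanted stock tool was moved by more than 30 mm (distance of skew_mid from where it was at the start of the episode above 0.03 m).
It fails at once if a good gouge was moved by more than 30 mm (distance of any of gouge_a_mid, gouge_b_mid from where it was at the start of the episode above 0.03 m).
Of clip0, clip1, clip2 only 2 to 3 are there at a start; the rules pass over those that are not, and their reading is None.
At some moment in a run one of gouge_c may be knocked a few centimetres aside while the robot is not near it.
It also fails if it takes over 200 s, if anything falls off the work surface, if the arm or the gripper's body presses on something with over 40 N, if the wrist force passes 120 N, or if a joint passes its speed limit or range.

ROBOT

A 7-joint arm with a two-finger parallel gripper is mounted at the origin on the work surface. World frame = base frame: x ahead of the robot, y to its left, z up, the work surface at z = 0. Lengths are in m, angles in rad, forces in N, time in s.
With the tool pointing down it reaches from about 0.425 to 0.875 m from the base axis. Payload 4.7 kg.
Tool frame: the origin (TCP) lies midway between the tips of the shut fingers; the grasp point (between the pads) lies 19 mm behind it; z points along the fingers, y is the direction in which the jaws open and shut (so a half turn about z gives the same grasp; the last joint's range is limited). The gripper opens to 87 mm and grips with 3 to 60 N. Pads are 19 mm wide; open, the fingers measure 117 mm over their backs; the gripper's body (75 mm by 190 mm) begins 51 mm behind the grasp point.
Start: joints at [-1.275, 0.321, -0.07, 1.45, 0.023, 1.371, -0.057], TCP at [0.181, 0.624, 0.188] pointing down, gripper open.
Joint ranges: [-2.86, 2.86], [-0.3, 2.09], [-1.38, 1.24], [0.06, 2.45], [-1.56, 4.7], [0.09, 2.05], [-2.69, 2.69]. Speed limits (rad/s): [2.57, 2.57, 3.14, 3.14, 3.14, 3.14, 3.14].

INTERFACE

Orientations are given as a rotation vector (axis times angle).
In Python, from bench import * gives the robot as it stands.
- The arm moves only by the tool move_arm, never from a script. Its arguments are lists of equal length, an entry for each row: "jaw": the closure in counts, from 0 (fully open) to 255 (shut); "slide": the shift along the tool's x, y, z in cm, a list of three; "dr": the turn, a rotation vector about the tool's x, y, z in degrees, a list of three. A call has 1 to 5 rows; each row shifts and turns the commanded pose from where the row before left it, along the tool's axes as they then stand; what a row does not reach is not made up. A row lasts 1/10 s, in which the tool goes at most 50 mm and 8.59 degrees, less where a joint would pass 70% of its speed; a pose out of reach is approached as far as the arm can. A call with a gripper value outside its range is refused whole. The fingers move at their own pace and stop on an object; "force" is the grip in N (left out, the last holds). Time passes only in rows, so rows that do not move let the fingers close. It gives the time, the measured TCP pose, the force and the opening at its end, in the units of the state.
- get_state(): the state, without advancing time (a new reading comes with each control period).
- get_image(name): name is "scene" or "top" or "wrist"; returns (picture, depth): 480x640x3 uint8, red, green, blue; 480x640 float32, m along the optical axis (not along the pixel's ray), 0 where there is no reading.
- camera_params(name): a dict with "K" (3x3 intrinsics, pixels), "extrinsics" (4x4, takes a point from camera to world coordinates); the wrist camera has in their place "tool_from_camera" (4x4, takes a point from camera to tool coordinates, whose origin is the TCP and whose axes are the flange's). Camera axes: x right, y up, looking along -z (the intrinsics and any distortion apply to the point x, -y, -z); pixel columns grow to the right and rows downward; lengths in m; the calibration is good to about 2 mm. A picture is of the moment at which its call begins: read the wrist's pose just before it. camera_params takes no time and is no camera call.
- close_job(): hands the job in, once; it reports no verdict.
Trained networks look in the newest picture that a camera, given by its name, has taken for a name from the list of things; names that differ only in an ending like _2 or _b are one class to them, and where a whole thing is asked for, a point or a joint stands for the part that bears it (a point fixed in the world has none). Each returns a list of dicts, best first, with "score" (0 to 1); they miss things now and then, are a little off and sometimes report something else, mostly with a low value. They report only what shows in the picture. A call takes as long as a camera call. They do not tell look-alikes from the thing itself.
- regions_of(camera, query): "mask" (480x640 bool, what is visible of it) and "xy" ([column, row] in pixels, amid what is visible of it).
The state is a dict: "time": time; "joint_positions": joint angles; "qd": joint speeds; "joint_torque": joint torques, N m; "position": TCP position; "tool_rot": TCP orientation; "ft_force": force on the tool from outside, world axes, zero at the start; "torque": the same for the moment, N m; "grip_width": opening from 0.0 (shut) to 1.0 (fully open).
Only numpy, scipy, OpenCV 4.12 (cv2) and the standard library are available. Lean on these libraries where they do the work, as an engineer would, in place of code of your own. Each camera call takes 0.05 s, during which the arm holds its last target.

## Working session

There is one attempt and no reset: what is moved stays moved. The work goes in short steps, Python scripts to look and compute and a tool call to move; the robot and the scene stay as the last step left them, time stands still between calls to the robot, and variables do not carry over. Pictures are saved under pics/ and viewed, and the job is handed in when it is done.

Besides the shell and the picture viewer there is one more tool, called after "Request:" as a command line: name --argument value ..., lists and objects as JSON in quotes. move_arm: Moves the arm, as the interface text tells. Its arguments: {"type":"object","properties":{"jaw":{"type":"array","items":{"type":"number"}},"slide":{"type":"array","items":{"type":"array","items":{"type":"number"}}},"dr":{"type":"array","items":{"type":"array","items":{"type":"number"}}},"force":{"type":"number"}},"required":["jaw","slide","dr"]}

```bash
ls; mkdir -p pics; python3 - <<'E'
from bench import *
import cv2,numpy as np
print(get_state())
for n in ["scene","top","wrist"]:
    im,d=get_image(n); cv2.imwrite(f"pics/{n}0.png",im[:,:,::-1]); np.save(f"{n}0d.npy",d)
    print(n,camera_params(n))
E
```

```text
pics
{'time': 0.0, 'joint_positions': array([-1.2749126 ,  0.32183757, -0.07008   ,  1.45169391,  0.02262218,
        1.37074049, -0.05689655]), 'qd': array([-0.00037129, -0.00085907,  0.00084987,  0.00101618,  0.00156288,
       -0.00123416, -0.00084272]), 'joint_torque': array([ 5.89185788e-05, -4.91295683e+01, -4.03866330e-01, -3.12540150e+01,
       -6.39580702e-02,  4.33164428e-02,  1.60900249e-04]), 'position': array([0.18063796, 0.62376327, 0.18724256]), 'tool_rot': array([-4.41087594e-01, -3.11032363e+00,  2.96341050e-03]), 'ft_force': array([-0.57556561,  0.17332164, -0.25734435]), 'torque': array([-0.00900037, -0.02300406,  0.05716817]), 'grip_width': 0.998297551032257}
scene {'K': array([[500.39235189,   0.        , 316.86478402],
       [  0.        , 500.39235189, 239.92938091],
       [  0.        ,   0.        ,   1.        ]]), 'extrinsics': array([[ 0.786913  , -0.35683812,  0.50342278,  1.01302423],
       [ 0.61704161,  0.46198698, -0.63704606, -0.58602452],
       [-0.00525246,  0.81193263,  0.58372753,  0.61928817],
       [ 0.        ,  0.        ,  0.        , 
[... 269 characters left out ...]
994505,  0.00590489,  0.00866171,  0.00379533],
       [ 0.00907362,  0.07372537,  0.9972373 ,  1.21021165],
       [ 0.        ,  0.        ,  0.        ,  1.        ]])}
wrist {'K': array([[350.60465145,   0.        , 317.87128759],
       [  0.        , 350.60465145, 245.55482667],
       [  0.        ,   0.        ,   1.        ]]), 'tool_from_camera': array([[ 3.19047459e-04,  9.68183442e-01,  2.50241324e-01,
         6.79287339e-02],
       [ 9.99999935e-01, -3.51082441e-04,  8.33785863e-05,
         4.96784574e-04],
       [ 1.68581101e-04,  2.50241281e-01, -9.68183491e-01,
        -1.96465024e-01],
       [ 0.00000000e+00,  0.00000000e+00,  0.00000000e+00,
         1.00000000e+00]])}
```

View pics/scene0.png

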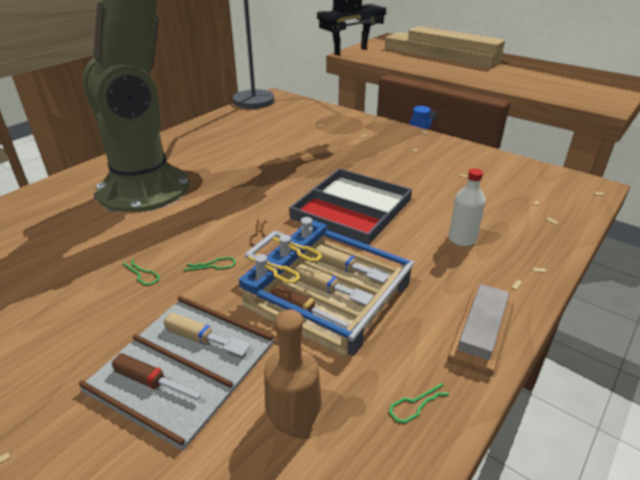

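View pics/top0.png

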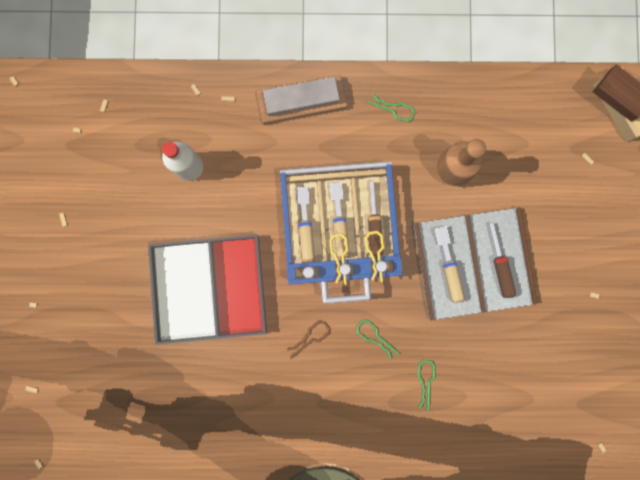

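View pics/wrist0.png

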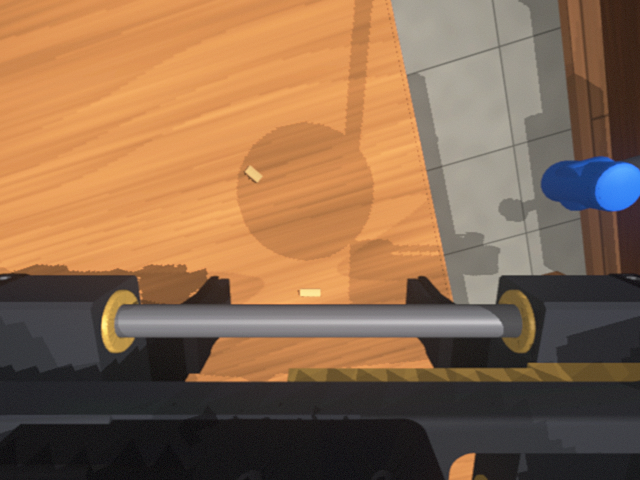

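```bash
cat > h.py <<'E'
from bench import *
import cv2,numpy as np
from scipy.spatial.transform import Rotation as R
def cam(n,st=None):
    p=camera_params(n)
    if n=="wrist":
        T=np.eye(4);T[:3,:3]=R.from_rotvec(st["tool_rot"]).as_matrix();T[:3,3]=st["position"]
        return p["K"],T@p["tool_from_camera"]
    return p["K"],p["extrinsics"]
def snap(n,tag):
    st=get_state(); im,d=get_image(n); cv2.imwrite(f"pics/{tag}.png",im[:,:,::-1])
    K,E=cam(n,st); np.savez(f"{tag}.npz",K=K,E=E,d=d,im=im); return im,d,K,E
def ray(K,E,uv):
    v=np.array([(uv[0]-K[0,2])/K[0,0],-(uv[1]-K[1,2])/K[1,1],-1.0]); return E[:3,3],E[:3,:3]@v
def atz(K,E,uv,z):
    o,d=ray(K,E,uv); return o+d*(z-o[2])/d[2]
def atd(K,E,uv,dep):
    o,d=ray(K,E,uv); return o+d*dep
def proj(K,E,p):
    c=np.linalg.inv(E)@np.append(p,1); return np.array([K[0,0]*c[0]/-c[2]+K[0,2],K[1,1]*c[1]/c[2]+K[1,2]])
def cloud(K,E,d):
    v,u=np.mgrid[0:480,0:640]; r=np.stack([(u-K[0,2])/K[0,0],-(v-K[1,2])/K[1,1],-np.ones_like(u,float)],-1)
    return E[:3,3]+(r*d[...,None])@E[:3,:3].T
def crop(tag,x0,y0,x1,y1,s,out):
    im=cv2.imread(f"pics/{tag}.png")[y0:y1,x0:x1]; cv2.imwrite(f"pics/{out}.png",cv2.resize(im,None,fx=s,fy=s,interpolation=cv2.INTER_CUBIC))
E
python3 - <<'E'
from h import *
im,d,K,E=snap("top","top1")
print(get_state()["time"])
crop("top1",270,150,410,310,5,"c1"); crop("top1",140,225,280,350,5,"c2"); crop("top1",410,200,545,325,5,"c3")
# floor depth check
P=cloud(K,E,d)
for uv in [(300,330),(500,380),(100,200),(345,269),(308,271),(382,266)]: print(uv,P[uv[1],uv[0]].round(4))
for q in ["clip0_loop","gouge_c_mid","veiner_mid","skew_mid","kit","keeper_handle","caddy","stock","mallet","glue"]:
    for r in regions_of("top",q)[:6]:
        m=r["mask"]; pts=P[m]; print(q,round(r["score"],2),np.round(r["xy"]),m.sum(),np.median(pts,0).round(3))
E
```

```text
0.2
(300, 330) [0.3809 0.0484 0.0025]
(500, 380) [ 0.2822 -0.3584  0.005 ]
(100, 200) [0.6452 0.4631 0.0052]
(345, 269) [ 0.5031 -0.0397  0.0899]
(308, 271) [0.4989 0.0309 0.0883]
(382, 266) [ 0.5093 -0.1108  0.0864]
clip0_loop 0.83 [378. 338.] 157 [ 0.359 -0.113  0.006]
clip0_loop 0.58 [420. 376.] 137 [ 0.288 -0.203  0.006]
gouge_c_mid 0.75 [446. 272.] 888 [ 0.502 -0.252  0.034]
veiner_mid 0.56 [376. 225.] 581 [ 0.593 -0.1    0.035]
skew_mid 0.69 [501. 272.] 776 [ 0.502 -0.357  0.036]
skew_mid 0.16 [206. 289.] 11291 [0.464 0.238 0.008]
kit 0.57 [343. 223.] 11037 [ 0.602 -0.036  0.021]
keeper_handle 0.82 [344. 263.] 3850 [ 0.52  -0.035  0.056]
keeper_handle 0.21 [371. 224.] 585 [ 0.595 -0.1    0.035]
caddy 0.79 [207. 289.] 11348 [0.464 0.238 0.008]
caddy 0.72 [338. 223.] 812 [ 0.595 -0.029  0.034]
mallet 0.91 [460. 162.] 1685 [ 0.705 -0.256  0.106]
mallet 0.5 [379. 252.] 320 [ 0.539 -0.098  0.072]
mallet 0.38 [338. 224.] 797 [ 0.599 -0.029  0.033]
mallet 0.24 [371. 225.] 614 [ 0.595 -0.099  0.035]
glue 0.66 [181. 162.] 1209 [0.708 0.272 0.107]
```

```bash
ls pics
```

```text
c1.png
c2.png
c3.png
scene0.png
top0.png
top1.png
wrist0.png
```

View pics/c1.png

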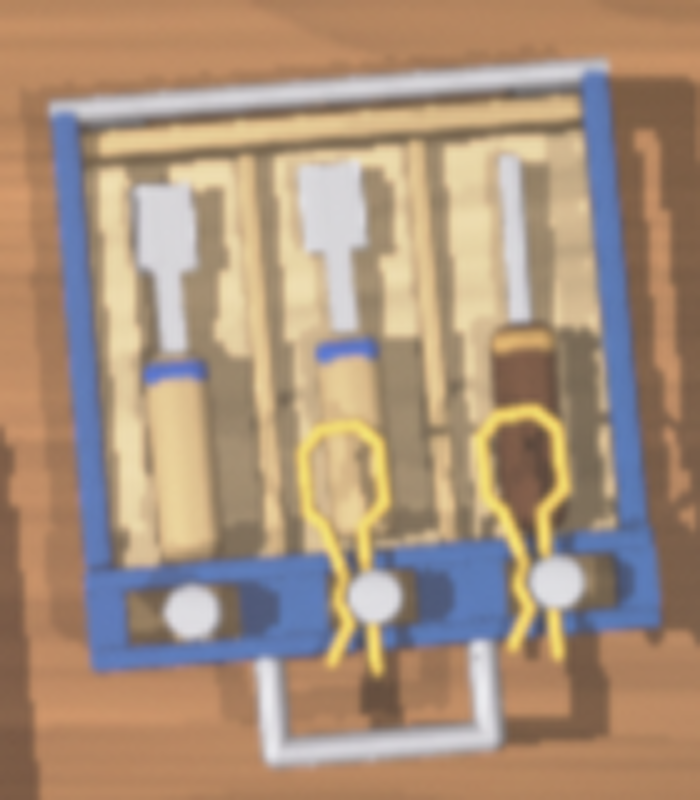

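View pics/c3.png

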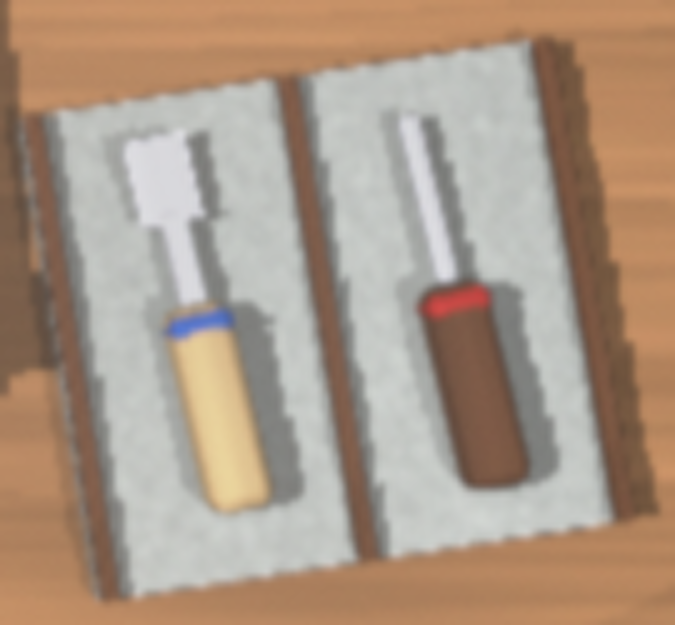

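View pics/c2.png

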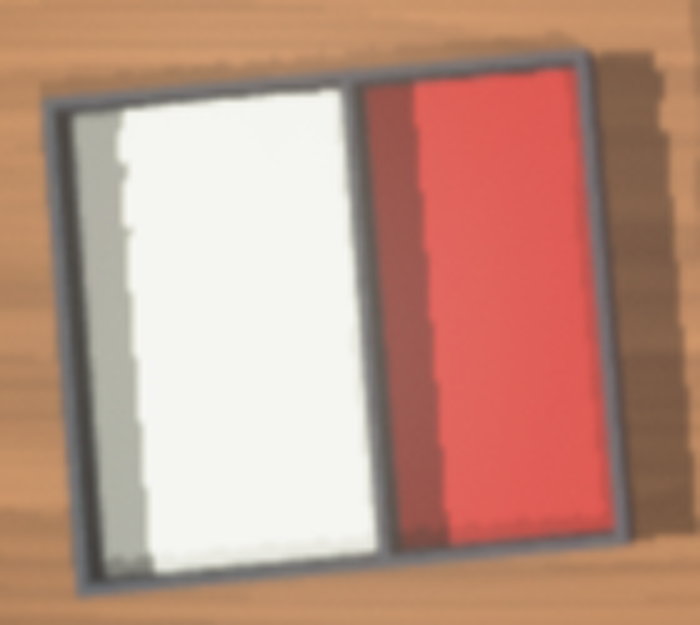

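```bash
cat >> h.py <<'E'
def fit2(model,world):
    m=np.array(model,float);w=np.array(world,float)[:,:2]
    mc=m.mean(0);wc=w.mean(0);a=m-mc;b=w-wc
    th=np.arctan2((a[:,0]*b[:,1]-a[:,1]*b[:,0]).sum(),(a*b).sum())
    Rm=np.array([[np.cos(th),-np.sin(th)],[np.sin(th),np.cos(th)]]); t=wc-Rm@mc
    return th,t,np.linalg.norm(m@Rm.T+t-w,axis=1)
def toW(pose,p):
    th,t=pose; return np.array([np.cos(th)*p[0]-np.sin(th)*p[1]+t[0],np.sin(th)*p[0]+np.cos(th)*p[1]+t[1]])
def toL(pose,w):
    th,t=pose; d=np.array(w[:2])-t; return np.array([np.cos(th)*d[0]+np.sin(th)*d[1],-np.sin(th)*d[0]+np.cos(th)*d[1]])
E
python3 - <<'E'
from h import *
z=np.load("top1.npz");K,E=z["K"],z["E"]
f1=lambda x,y:(270+x/5-.4,150+y/5-.4)
f2=lambda x,y:(140+x/5-.4,225+y/5-.4)
f3=lambda x,y:(410+x/5-.4,200+y/5-.4)
st=[atz(K,E,f1(*p),.089) for p in [(557,581),(375,596),(191,612)]]
print(fit2([(-.105,-.07),(-.105,0),(-.105,.07)],st))
# front bar corners top z 62
b=[atz(K,E,f1(*p),.062) for p in [(92,668),(660,625)]]; print(np.array(b).round(4))
th,t,_=fit2([(-.105,-.07),(-.105,0),(-.105,.07)],st); kit=(th,t)
for p in [(50,105),(607,62)]: print("back",toL(kit,atz(K,E,f1(*p),.05)))
for p in b: print("frontcorner",toL(kit,p))
for n,p in dict(h=(385,750)).items(): print(n,toL(kit,atz(K,E,f1(*p),.058)))
for n,p,zz in [("loop1",(343,478),.074),("loop1front",(342,425),.074),("loop0",(522,460),.074),("loop0front",(518,408),.074),
  ("g_left handle",(182,460),.036),("gmid collar",(345,350),.036),("vein collar",(524,340),.036),("vein tip",(510,158),.026),("mid tip",(330,165),.026),("left tip",(163,187),.026)]:
    w=atz(K,E,f1(*p),zz); print(n,toL(kit,w).round(4),w.round(4))
c=[atz(K,E,f2(*p),.03) for p in [(42,100),(590,50),(632,542),(80,595)]]
r=fit2([(.1,.11),(.1,-.11),(-.1,-.11),(-.1,.11)],c);print("caddy",r); cad=r[:2]
s=[atz(K,E,f3(*p),.015) for p in [(22,112),(550,38),(660,515),(105,600)]]
r=fit2([(.1,.11),(.1,-.11),(-.1,-.11),(-.1,.11)],s);print("stock",r)
for n,p,zz in [("c butt",(238,507),.03),("c tip",(155,135),.024),("c collar",(201,322),.036),("skew butt",(497,485),.03),("skew collar",(456,300),.036)]:
    print(n,atz(K,E,f3(*p),zz).round(4))
np.savez("poses.npz",kth=th,kt=t,cth=cad[0],ct=cad[1])
E
```

```text
(np.float64(0.08994964482979216), array([ 0.60795705, -0.02932245]), array([0.00011241, 0.00024413, 0.00032385]))
[[ 0.4757  0.0704  0.062 ]
 [ 0.4936 -0.1516  0.062 ]]
back [0.10269331 0.1107149 ]
back [ 0.10161241 -0.11312552]
frontcorner [-0.12280968  0.11119789]
frontcorner [-0.12485337 -0.11151353]
h [-1.64349852e-01 -1.60613452e-04]
loop1 [-0.0578  0.0076] [ 0.5497 -0.027   0.074 ]
loop1front [-0.0372  0.0062] [ 0.5704 -0.0265  0.074 ]
loop0 [-0.0567 -0.0624] [ 0.5571 -0.0965  0.074 ]
loop0front [-0.0363 -0.0627] [ 0.5774 -0.095   0.074 ]
g_left handle [-0.0425  0.0701] [0.5593 0.0367 0.036 ]
gmid collar [-0.0038  0.0011] [ 0.6041 -0.0286  0.036 ]
vein collar [-0.0058 -0.0712] [ 0.6086 -0.1007  0.036 ]
vein tip [ 0.0703 -0.0732] [ 0.6845 -0.0959  0.026 ]
mid tip [0.0735 0.0003] [ 0.6811 -0.0225  0.026 ]
left tip [0.0701 0.0689] [0.6716 0.0456 0.026 ]
caddy (np.float64(0.09978447025458599), array([0.46412994, 0.23447585]), array([0.00101176, 0.00133345, 0.00103644, 0.00107854]))
stock (np.float64(0.166039745509425), array([ 0.52007853, -0.3112001 ]), array([0.00308662, 0.00277358, 0.00663975, 0.00288481]))
c butt [ 0.442  -0.2674  0.03  ]
c tip [ 0.5925 -0.2366  0.024 ]
c collar [ 0.516 -0.252  0.036]
skew butt [ 0.4514 -0.3718  0.03  ]
skew collar [ 0.5254 -0.3547  0.036 ]
```

```bash
cat >> h.py <<'E'
_z=np.load("poses.npz") if __import__("os").path.exists("poses.npz") else None
if _z is not None: kit=(float(_z["kth"]),_z["kt"]); cad=(float(_z["cth"]),_z["ct"])
def Rdown(yaw):  # tool y along (−sin,cos) , z down
    return np.array([[-np.cos(yaw),-np.sin(yaw),0],[-np.sin(yaw),np.cos(yaw),0],[0,0,-1]])
def go(pos,yaw,tilt=0):
    st=get_state(); Rc=R.from_rotvec(st["tool_rot"]).as_matrix(); Rt=Rdown(yaw)
    s=Rc.T@(np.array(pos)-st["position"])*100; s2=Rt.T@(np.array(pos)-st["position"])*100
    dr=np.degrees(R.from_matrix(Rc.T@Rt).as_rotvec())
    print("t%.2f pos"%st["time"],st["position"].round(4),"F",st["ft_force"].round(1),"grip mm",round(87*st["grip_width"],1))
    print("slide now-axes",s.round(2)," target-axes",s2.round(2)," dr",dr.round(2))
E
python3 - <<'E'
from h import *
go([*toW(kit,(-.057,-.0625)),0.18],kit[0])
E
```

```text
t0.70 pos [0.1808 0.6244 0.1884] F [0.2 0.6 0.5] grip mm 87.0
slide now-axes [-56.17 -58.81   0.84]  target-axes [-30.97 -75.19   0.84]  dr [ 1.00e-02  0.00e+00 -2.13e+01]
```

Request:
move_arm --jaw '[94,94,94,94,94]' --slide '[[0,0,0],[0,0,0],[0,0,0],[-2,-4.5,0],[-2,-4.5,0]]' --dr '[[0,0,-7.1],[0,0,-7.1],[0,0,-7.1],[0,0,0],[0,0,0]]' --force 30

```text
time: 1.2
position: [0.228, 0.538, 0.1876]
tool_rot: [0.147, -3.138, 0.001]
ft_force: [2.0, -0.2, -0.4]
grip_width: 0.671
```

Request:
move_arm --jaw '[94,94,94,94,94]' --slide '[[-1.8,-4.4,0],[-1.8,-4.4,0],[-1.8,-4.4,0],[-1.8,-4.4,0],[-1.8,-4.4,0]]' --dr '[[0,0,0],[0,0,0],[0,0,0],[0,0,0],[0,0,0]]'

```text
time: 1.7
position: [0.3389, 0.3255, 0.1887]
tool_rot: [-0.141, 3.138, 0.001]
ft_force: [0.6, 1.4, 0.5]
grip_width: 0.63
```

Request:
move_arm --jaw '[94,94,94,94,94]' --slide '[[-1.8,-4.4,0],[-1.8,-4.4,0],[-1.8,-4.4,0],[-1.8,-4.4,0],[-1.8,-4.4,0]]' --dr '[[0,0,0],[0,0,0],[0,0,0],[0,0,0],[0,0,0]]'

```text
time: 2.2
position: [0.4482, 0.1145, 0.1888]
tool_rot: [-0.141, 3.137, 0.001]
ft_force: [0.2, -0.1, 0.2]
grip_width: 0.633
```

```bash
python3 - <<'E'
from h import *
go([*toW(kit,(-.057,-.0625)),0.18],kit[0])
E
```

```text
t2.20 pos [0.4482 0.1145 0.1888] F [ 0.2 -0.1  0.2] grip mm 55.1
slide now-axes [ -8.92 -22.01   0.87]  target-axes [ -8.92 -22.01   0.88]  dr [0.05 0.07 0.  ]
```

Request:
move_arm --jaw '[94,94,94,94,94]' --slide '[[-1.8,-4.4,0],[-1.8,-4.4,0],[-1.8,-4.4,0],[-1.8,-4.4,0],[-1.7,-4.4,0]]' --dr '[[0,0,0],[0,0,0],[0,0,0],[0,0,0],[0,0,0]]'

```text
time: 2.7
position: [0.5568, -0.0964, 0.1889]
tool_rot: [-0.142, 3.137, 0.001]
ft_force: [0.6, 0.2, 1.1]
grip_width: 0.632
```

Request:
move_arm --jaw '[94]' --slide '[[0,0,0]]' --dr '[[0,0,0]]'

```text
time: 2.8
position: [0.5569, -0.103, 0.1885]
tool_rot: [-0.126, 3.138, -0.009]
ft_force: [-0.2, 0.1, 0.2]
grip_width: 0.632
```

```bash
python3 - <<'E'
from h import *
go([*toW(kit,(-.057,-.0625)),0.064],kit[0])
im,d,K,E=snap("wrist","w1")
for n,p in [("loop0",(-.057,-.0625,.074)),("loop1",(-.058,.0076,.074)),("stud0",(-.105,-.07,.089)),("stud1",(-.105,0,.089))]:
    w=np.append(toW(kit,p[:2]),p[2]); uv=proj(K,E,w); print(n,uv.round()); cv2.drawMarker(im,tuple(int(a) for a in uv),(255,0,255),0,14,2)
cv2.imwrite("pics/w1m.png",im[:,:,::-1])
E
```

```text
t2.80 pos [ 0.5569 -0.103   0.1885] F [-0.2  0.1  0.2] grip mm 55.0
slide now-axes [-0.04  0.7  12.45]  target-axes [-0.05  0.63 12.45]  dr [-0.31  0.04 -0.57]
loop0 [325. 233.]
loop1 [403. 231.]
stud0 [316. 180.]
stud1 [400. 179.]
```

View pics/w1m.png

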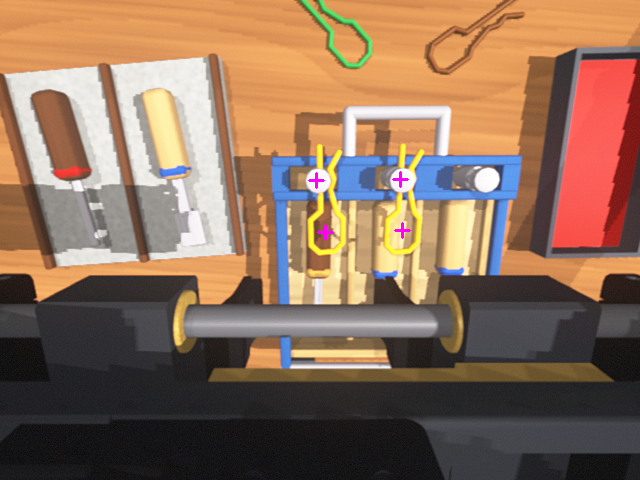

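Request:
move_arm --jaw '[94,94,94]' --slide '[[0,0,4],[0,0,4],[0,0,0]]' --dr '[[0,0,0],[0,0,0],[0,0,0]]'

```text
time: 3.15
position: [0.5513, -0.0924, 0.1034]
tool_rot: [0.144, -3.128, -0.003]
ft_force: [-0.9, 0.1, 0.0]
grip_width: 0.631
```

```bash
python3 - <<'E'
from h import *
go([*toW(kit,(-.057,-.0625)),0.064],kit[0])
E
```

```text
t3.15 pos [ 0.5513 -0.0924  0.1034] F [-0.9  0.1  0. ] grip mm 54.9
slide now-axes [-0.54 -0.48  3.94]  target-axes [-0.51 -0.47  3.94]  dr [ 0.12 -0.57  0.11]
```

Request:
move_arm --jaw '[94,94,94]' --slide '[[0,0,0],[0,0,0],[0,0,0]]' --dr '[[0,0,0],[0,0,0],[0,0,0]]'

```text
time: 3.45
position: [0.5576, -0.0947, 0.1107]
tool_rot: [-0.142, 3.134, 0.0]
ft_force: [-0.4, 0.2, 1.0]
grip_width: 0.635
```

```bash
python3 - <<'E'
from h import *
go([*toW(kit,(-.057,-.0625)),0.064],kit[0])
E
```

```text
t3.45 pos [ 0.5576 -0.0947  0.1107] F [-0.4  0.2  1. ] grip mm 55.2
slide now-axes [ 0.12 -0.19  4.67]  target-axes [ 0.1  -0.19  4.67]  dr [0.   0.23 0.03]
```

Request:
move_arm --jaw '[94,94,94,94,94]' --slide '[[0,-0.1,1.5],[0,0,1.5],[0,0,1.5],[0,0,0],[0,0,0]]' --dr '[[0,0,0],[0,0,0],[0,0,0],[0,0,0],[0,0,0]]'

```text
time: 3.95
position: [0.5554, -0.0959, 0.0624]
tool_rot: [0.141, -3.137, 0.0]
ft_force: [0.7, -0.9, -0.1]
grip_width: 0.631
```

```bash
python3 - <<'E'
from h import *
go([*toW(kit,(-.057,-.0625)),0.064],kit[0])
E
```

```text
t3.95 pos [ 0.5554 -0.0959  0.0624] F [ 0.7 -0.9 -0.1] grip mm 54.9
slide now-axes [-0.14 -0.09 -0.16]  target-axes [-0.14 -0.09 -0.16]  dr [-0.01 -0.1  -0.01]
```

Close on clip0.

Request:
move_arm --jaw '[180,180,180,180]' --slide '[[0,0,0],[0,0,0],[0,0,0],[0,0,0]]' --dr '[[0,0,0],[0,0,0],[0,0,0],[0,0,0]]' --force 30

```text
time: 4.35
position: [0.5563, -0.0958, 0.0637]
tool_rot: [-0.141, 3.138, 0.0]
ft_force: [0.2, 0.3, 0.2]
grip_width: 0.362
```

Request:
move_arm --jaw '[200,200,200,200,200]' --slide '[[0,0,0],[-1,0,0],[-1.5,0,0],[-2,0,0],[-2,0,0]]' --dr '[[0,0,0],[0,0,0],[0,0,0],[0,0,0],[0,0,0]]'

```text
time: 4.85
position: [0.6222, -0.0895, 0.0634]
tool_rot: [-0.142, 3.138, 0.0]
ft_force: [0.3, -0.6, -0.6]
grip_width: 0.217
```

Request:
move_arm --jaw '[200,200]' --slide '[[0,0,0],[0,0,-2]]' --dr '[[0,0,0],[0,0,0]]'

```text
time: 5.05
position: [0.6186, -0.0895, 0.0804]
tool_rot: [0.142, -3.132, 0.0]
ft_force: [-0.1, -0.2, 0.7]
grip_width: 0.218
```

```bash
python3 - <<'E'
from h import *
go([*toW(kit,(-.057,-.0625)),0.064],kit[0])
snap("scene","s1"); snap("wrist","w2")
E
```

```text
t5.05 pos [ 0.6186 -0.0895  0.0804] F [-0.1 -0.2  0.7] grip mm 18.9
slide now-axes [ 6.21 -0.16  1.68]  target-axes [ 6.22 -0.16  1.64]  dr [ 0.01 -0.37  0.03]
```

View pics/w2.png

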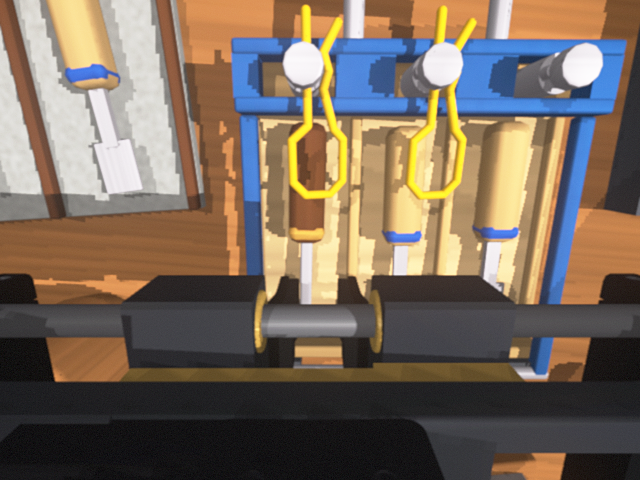

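```bash
python3 - <<'E'
from h import *
for tag in ["w2","w1","top1"]:
    z=np.load(tag+".npz");K,E,d,im=z["K"],z["E"],z["d"],z["im"].astype(int)
    P=cloud(K,E,d); m=(im[...,0]>180)&(im[...,1]>150)&(im[...,2]<70)&(d>0)
    Q=P[m]; L=np.array([toL(kit,q) for q in Q]); 
    for c,(a,b) in dict(c0=(-.095,-.045),c1=(-.025,.035)).items():
        s=(L[:,1]>a)&(L[:,1]<b)&(L[:,0]>-.16)&(L[:,0]<-.03)
        l=np.c_[L[s],Q[s][:,2]]; l=l[l[:,2]>.06]
        if len(l)<10: continue
        f=l[(l[:,0]>-.075)]
        print(tag,c,len(l),"z",np.percentile(l[:,2],[10,50,90]).round(4),"loop x max",l[:,0].max().round(4),"y range",np.percentile(f[:,1],[2,98]).round(4), "xmin",l[:,0].min().round(4))
z=np.load("w2.npz");
# fingers in depth: print
E
```

```text
w2 c0 2712 z [0.0668 0.0726 0.0776] loop x max -0.0341 y range [-0.0787 -0.0454] xmin -0.1335
w2 c1 2185 z [0.0668 0.0725 0.0779] loop x max -0.034 y range [-0.0086  0.0241] xmin -0.1339
w1 c0 831 z [0.0667 0.0724 0.0774] loop x max -0.0345 y range [-0.0781 -0.0457] xmin -0.1341
w1 c1 755 z [0.0664 0.0722 0.0779] loop x max -0.0344 y range [-0.0084  0.0241] xmin -0.1334Traceback (most recent call last):
  File "<stdin>", line 7, in <module>
IndexError: too many indices for array: array is 1-dimensional, but 2 were indexed
```

View pics/s1.png

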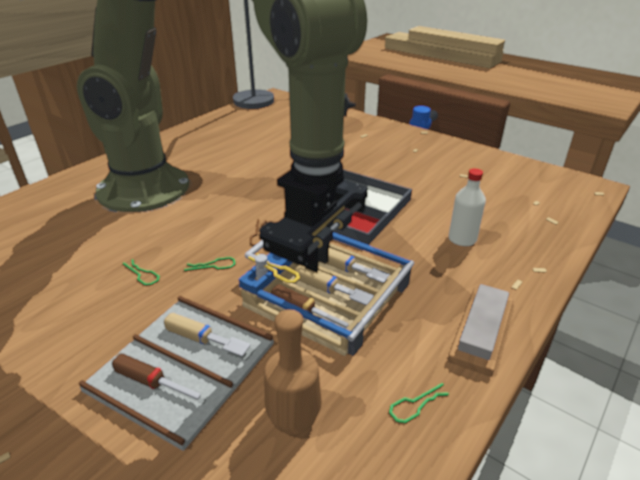

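```bash
python3 - <<'E'
from h import *
z=np.load("s1.npz"); print(proj(z["K"],z["E"],np.array([.6186,-.0895,.0804])))
crop("s1",210,170,420,350,3.8,"s1c")
z=np.load("w2.npz");d=z["d"]
P=cloud(z["K"],z["E"],d)
st=get_state();Rc=R.from_rotvec(st["tool_rot"]).as_matrix()
T=(P-st["position"])@Rc
for r in range(270,370,8):
    print(r,[f"{T[r,c,0]*1000:.0f},{T[r,c,1]*1000:.0f},{T[r,c,2]*1000:.0f}" for c in range(270,366,8)])
E
```

```text
[316.15845937 280.59580967]
270 ['-23,-38,76', '-23,-32,76', '-22,-25,75', '-23,-19,76', '-17,-11,60', '-17,-5,60', '-23,1,76', '-22,7,75', '-22,14,75', '-22,20,76', '-19,26,66', '-22,33,75']
278 ['-29,-39,76', '-29,-32,75', '11,-15,-37', '68,1,-197', '-23,-12,59', '-23,-5,59', '-29,1,75', '-29,7,75', '-29,14,75', '-29,20,75', '11,16,-38', '-30,34,76']
286 ['-36,-39,76', '11,-17,-49', '11,-14,-49', '10,-10,-45', '-30,-12,60', '-31,-5,60', '-36,1,76', '-36,7,75', '-36,14,74', '9,12,-44', '11,15,-49', '11,19,-49']
294 ['-43,-39,74', '12,-16,-60', '10,-13,-55', '10,-10,-54', '-37,-12,60', '-37,-5,59', '-43,1,74', '-43,7,74', '-43,14,75', '10,11,-54', '10,15,-56', '11,18,-58']
302 ['11,-18,-67', '11,-15,-66', '10,-12,-64', '8,-9,-60', '-44,-12,60', '-44,-5,61', '-50,1,75', '-50,8,74', '-51,14,76', '9,11,-61', '10,14,-63', '11,17,-66']
310 ['32,-11,-119', '33,-9,-120', '32,-7,-120', '33,-5,-120', '32,-3,-120', '33,-1,-121', '32,1,-120', '32,3,-120', '33,4,-121', '32,6,-119', '33,8,-120', '33,10,-121']
318 ['31,-11,-122', '31,-9,-122', '31,-7,-121', '31,-5,-122', '31,-3,-121', '31,-1,-121'
[... 372 characters left out ...]
-121', '28,6,-123', '27,8,-122', '27,10,-122']
342 ['12,-14,-100', '3,-14,-83', '4,-11,-85', '-4,-9,-71', '-74,-12,51', '-73,-5,50', '-74,1,51', '-74,7,51', '-74,13,51', '-1,10,-77', '4,12,-85', '5,15,-87']
350 ['13,-13,-105', '0,-14,-84', '-0,-11,-83', '-7,-9,-72', '-78,-12,46', '-77,-5,45', '-77,1,45', '-77,7,45', '-77,13,44', '-5,10,-76', '0,12,-84', '2,15,-87']
358 ['9,-14,-104', '-2,-14,-85', '-3,-11,-83', '-84,-18,44', '-110,-14,87', '-109,-6,85', '-109,1,85', '-109,8,84', '-109,15,85', '-7,10,-77', '-4,12,-83', '-0,15,-88']
366 ['7,-14,-104', '-5,-14,-86', '-7,-11,-83', '-87,-17,39', '-87,-11,39', '-87,-5,39', '-88,1,40', '-87,7,39', '-87,13,38', '-87,19,39', '-7,12,-83', '-3,15,-89']
```

View pics/s1c.png

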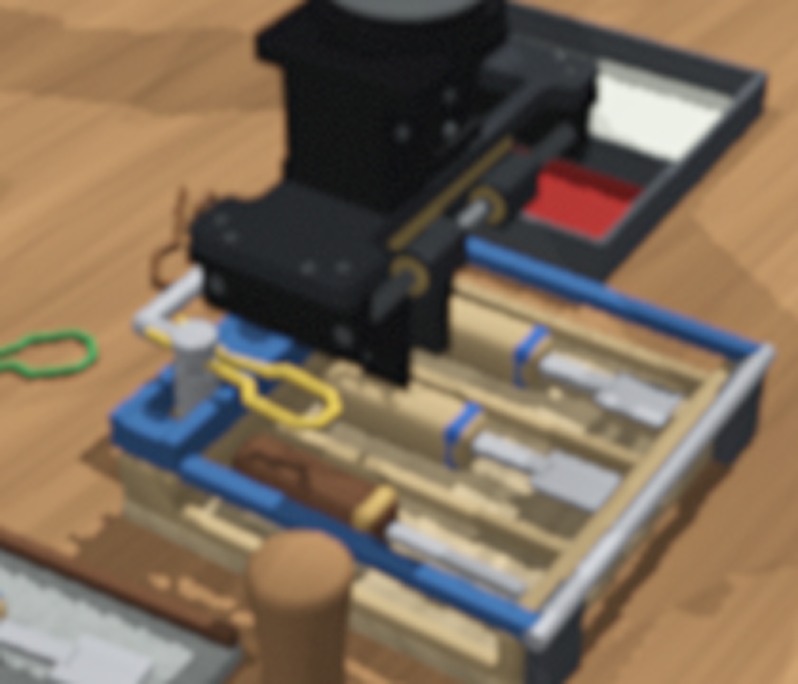

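```bash
python3 - <<'E'
from h import *
z=np.load("s1.npz"); P=cloud(z["K"],z["E"],z["d"])
st=get_state();Rc=R.from_rotvec(st["tool_rot"]).as_matrix()
T=(P-st["position"])@Rc*1000
for r in range(240,286,4):
    print(r,[f"{T[r,c,0]:.0f},{T[r,c,1]:.0f},{T[r,c,2]:.0f}" for c in range(298,334,4)])
crop("w2",230,220,410,400,4,"w2c")
E
```

```text
240 ['-27,-87,-143', '-32,-85,-144', '-35,-81,-142', '-36,-73,-138', '-24,-45,-117', '-29,-42,-117', '-35,-41,-118', '-36,-32,-113', '-37,-22,-107']
244 ['-31,-94,-142', '-36,-91,-143', '-36,-82,-137', '-27,-59,-119', '-30,-53,-117', '-30,-43,-111', '-36,-42,-112', '-37,-32,-106', '79,169,62']
248 ['-31,-94,-136', '-36,-91,-136', '-36,-82,-130', '-29,-63,-116', '-10,-23,-83', '-7,-8,-72', '-2,12,-58', '-7,15,-58', '63,142,49']
252 ['-30,-93,-128', '-36,-92,-130', '-35,-81,-122', '-1,-22,-71', '-9,-22,-75', '6,11,-47', '-2,11,-50', '-7,15,-50', '55,129,48']
256 ['-25,-86,-115', '-31,-86,-117', '-35,-82,-116', '1,-19,-61', '-8,-21,-66', '4,8,-42', '-3,10,-44', '-7,15,-42', '49,119,48']
260 ['-25,-86,-108', '-33,-88,-112', '-35,-82,-109', '2,-18,-52', '-6,-19,-56', '-7,-9,-50', '-3,9,-36', '-8,14,-35', '48,118,57']
264 ['97,80,62', '-31,-86,-103', '-36,-83,-104', '2,-17,-43', '-6,-18,-48', '-9,-11,-44', '65,116,72', '59,122,74', '49,120,68']
268 ['80,56,48', '73,60,48', '10,-18,-32', '2,-18,-36', '-5,-17,-38', '-7,-9,-33', '52,96,63', '53,111,74', '45,114,72']
272 ['76,50,52', '67,51,49', '61,55,48', '53,57,46', '48,62,48', '41,65,47', '36,70,48', '41,92,66', '33,93,62']
276 ['46,9,19', '66,49,56', '58,51,54', '49,50,50', '42,53,49', '36,56,48', '29,60,48', '23,64,48', '18,69,48']
280 ['78,52,74', '66,49,66', '57,49,62', '48,48,57', '40,50,55', '30,48,49', '25,53,49', '18,55,48', '11,58,47']
284 ['71,42,72', '64,46,73', '58,50,73', '49,50,69', '40,49,63', '31,49,60', '23,49,56', '14,50,52', '8,53,52']
```

View pics/w2c.png

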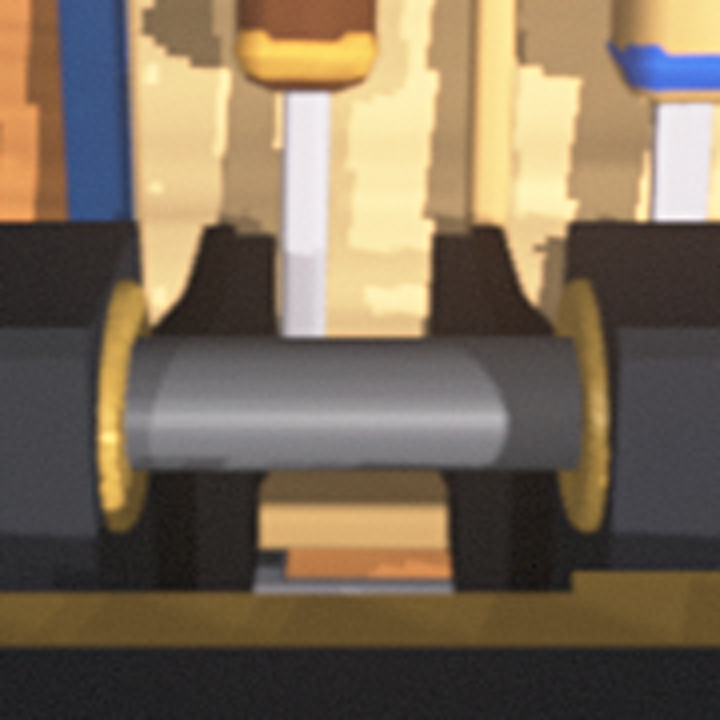

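Request:
move_arm --jaw '[94,94,94,94,94]' --slide '[[0,0,0],[2,0,0],[2,0,0],[2,-0.2,0],[0.1,0,0]]' --dr '[[0,0,0],[0,0,0],[0,0,0],[0,0,0],[0,0,0]]'

```text
time: 5.65
position: [0.5572, -0.0981, 0.0824]
tool_rot: [0.138, -3.136, -0.002]
ft_force: [-0.4, -0.3, 0.0]
grip_width: 0.577
```

Request:
move_arm --jaw '[94,94,94,94,94]' --slide '[[0,0,1.2],[0,0,1.2],[0,0,1.2],[0,0,0],[0,0,0]]' --dr '[[0,0,0],[0,0,0],[0,0,0],[0,0,0],[0,0,0]]'

```text
time: 6.15
position: [0.56, -0.0975, 0.0465]
tool_rot: [0.141, -3.137, 0.001]
ft_force: [-0.5, -0.1, 0.5]
grip_width: 0.629
```

```bash
python3 - <<'E'
from h import *
go([*toW(kit,(-.057,-.0625)),0.030],kit[0])
E
```

```text
t6.15 pos [ 0.56   -0.0975  0.0465] F [-0.5 -0.1  0.5] grip mm 54.7
slide now-axes [0.31 0.11 1.65]  target-axes [0.31 0.11 1.65]  dr [-0.02 -0.09  0.01]
```

Request:
move_arm --jaw '[94,94,94,94]' --slide '[[0.2,0.1,0.8],[0,0,0.8],[0,0,0],[0,0,0]]' --dr '[[0,0,0],[0,0,0],[0,0,0],[0,0,0]]'

```text
time: 6.55
position: [0.5579, -0.0966, 0.0311]
tool_rot: [0.141, -3.138, -0.0]
ft_force: [-0.1, -0.5, 0.7]
grip_width: 0.634
```

Request:
move_arm --jaw '[200,200,200,200,200]' --slide '[[0,0,0],[0,0,0],[0,0,0],[0,0,0],[0,0,0]]' --dr '[[0,0,0],[0,0,0],[0,0,0],[0,0,0],[0,0,0]]'

```text
time: 7.05
position: [0.5583, -0.0967, 0.0315]
tool_rot: [-0.141, 3.138, 0.0]
ft_force: [0.4, 0.2, 0.3]
grip_width: 0.378
```

Request:
move_arm --jaw '[200,200]' --slide '[[0,0,0],[0,0,0]]' --dr '[[0,0,0],[0,0,0]]'

```text
time: 7.25
position: [0.5583, -0.0966, 0.0314]
tool_rot: [-0.141, 3.138, -0.0]
ft_force: [1.5, -1.5, 0.8]
grip_width: 0.374
```

Held (33 mm). Pull.

Request:
move_arm --jaw '[200,200,200,200,200]' --slide '[[-1.2,0,0],[-1.4,0,0],[-1.4,0,0],[-1.4,0,0],[-1.4,0,0]]' --dr '[[0,0,0],[0,0,0],[0,0,0],[0,0,0],[0,0,0]]'

```text
time: 7.75
position: [0.6272, -0.0901, 0.031]
tool_rot: [-0.142, 3.138, 0.0]
ft_force: [-0.3, -0.9, -0.8]
grip_width: 0.377
```

Request:
move_arm --jaw '[200,200,200,200,200]' --slide '[[0,0,0],[0,0,-2],[0,0,-3],[0,0,-3],[0,0,0]]' --dr '[[0,0,0],[0,0,0],[0,0,0],[0,0,0],[0,0,0]]'

```text
time: 8.25
position: [0.6287, -0.0914, 0.116]
tool_rot: [-0.141, 3.131, -0.001]
ft_force: [0.1, -0.5, -0.5]
grip_width: 0.374
```

```bash
python3 - <<'E'
from h import *
go([*toW(cad,(0,.068)),0.12],cad[0])
snap("scene","s2"); snap("wrist","w3")
crop("s2",210,150,420,330,3.8,"s2c")
E
```

```text
t8.25 pos [ 0.6287 -0.0914  0.116 ] F [ 0.1 -0.5 -0.5] grip mm 32.6
slide now-axes [13.54 40.73 -0.55]  target-axes [13.13 40.86 -0.4 ]  dr [-0.05  0.44 -0.57]
```

View pics/w3.png

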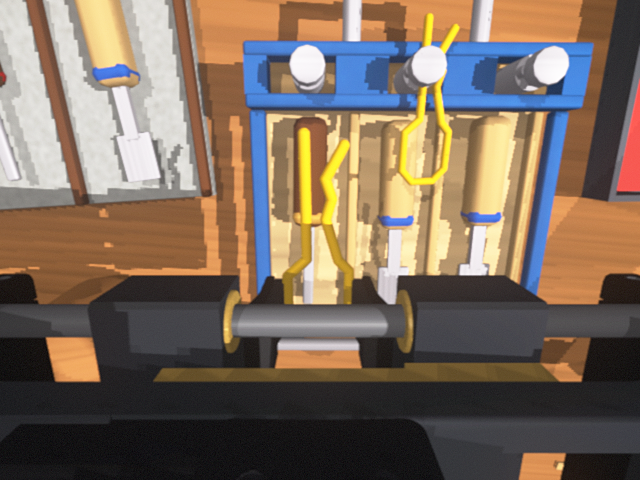

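View pics/s2c.png

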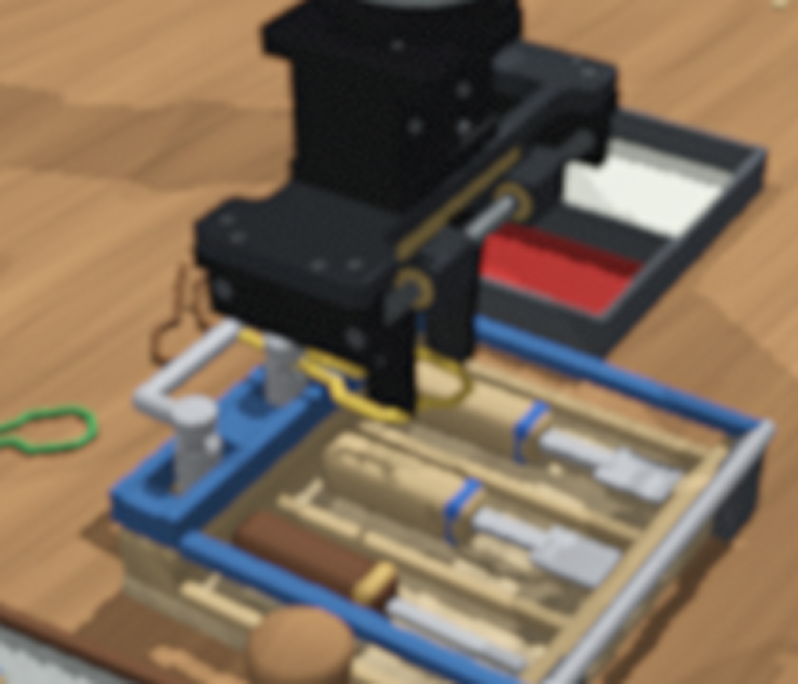

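```bash
python3 - <<'E'
from h import *
go([*toW(cad,(.025,.068)),0.12],cad[0])
E
```

```text
t8.35 pos [ 0.626  -0.0905  0.1118] F [ 0.1  0.3 -1. ] grip mm 32.7
slide now-axes [10.77 40.65 -0.82]  target-axes [10.37 40.75 -0.82]  dr [ 0.02  0.07 -0.56]
```

Request:
move_arm --jaw '[200,200,200,200,200]' --slide '[[1.1,4,0],[1.1,4.2,0],[1.1,4.2,0],[1.1,4.2,0],[1.1,4.2,0]]' --dr '[[0,0,-0.6],[0,0,0],[0,0,0],[0,0,0],[0,0,0]]'

```text
time: 8.85
position: [0.5485, 0.1125, 0.1097]
tool_rot: [0.158, -3.135, 0.001]
ft_force: [-0.5, 0.5, -0.1]
grip_width: 0.374
```

Request:
move_arm --jaw '[200,200,200,200,200]' --slide '[[1.1,4.2,0],[1.1,4.2,0],[1.1,4.2,0],[1.1,4.2,0],[0.5,3.2,0]]' --dr '[[0,0,0],[0,0,0],[0,0,0],[0,0,0],[0,0,0]]'

```text
time: 9.35
position: [0.4786, 0.3077, 0.1095]
tool_rot: [0.162, -3.134, 0.001]
ft_force: [0.0, -0.8, -0.6]
grip_width: 0.372
```

Request:
move_arm --jaw '[200,200,200]' --slide '[[0,0,0],[0,0,0],[0,0,0]]' --dr '[[0,0,0],[0,0,0],[0,0,0]]'

```text
time: 9.65
position: [0.4819, 0.3032, 0.1103]
tool_rot: [0.155, -3.137, 0.003]
ft_force: [1.1, -1.0, -0.4]
grip_width: 0.371
```

```bash
python3 - <<'E'
from h import *
go([*toW(cad,(.025,.068)),-0.02],cad[0])
snap("wrist","w4")
E
```

```text
t9.65 pos [0.4819 0.3032 0.1103] F [ 1.1 -1.  -0.4] grip mm 32.3
slide now-axes [-0.07  0.16 13.03]  target-axes [-0.05  0.13 13.03]  dr [-0.1  -0.07 -0.06]
```

View pics/w4.png

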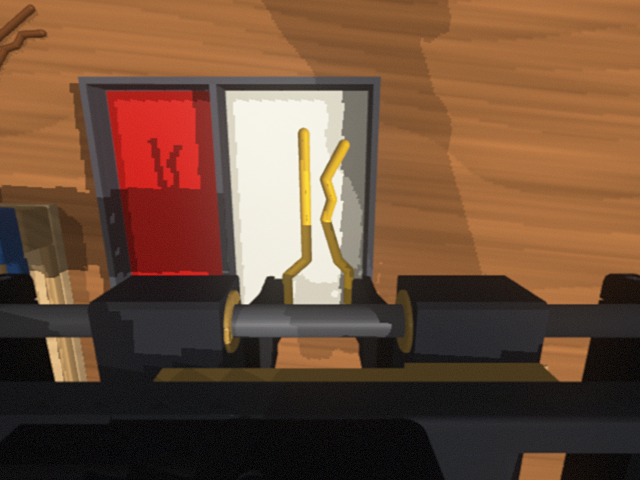

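Request:
move_arm --jaw '[200,200,200,200,200]' --slide '[[0,0,3],[0,0,3.5],[0,0,3],[0,0,1.7],[0,0,1]]' --dr '[[0,0,0],[0,0,0],[0,0,0],[0,0,0],[0,0,0]]'

```text
time: 10.2
position: [0.4814, 0.3028, -0.0126]
tool_rot: [0.154, -3.136, 0.003]
ft_force: [0.9, -0.3, -0.5]
grip_width: 0.373
```

Request:
move_arm --jaw '[200,200,200]' --slide '[[0,0,0],[0,0,0],[0,0,0]]' --dr '[[0,0,0],[0,0,0],[0,0,0]]'

```text
time: 10.5
position: [0.483, 0.3056, -0.0092]
tool_rot: [-0.157, 3.136, 0.002]
ft_force: [0.8, -0.5, 0.1]
grip_width: 0.372
```

Request:
move_arm --jaw '[130,130,130]' --slide '[[0,0,0],[0,0,0],[0,0,0]]' --dr '[[0,0,0],[0,0,0],[0,0,0]]'

```text
time: 10.8
position: [0.4821, 0.3055, -0.0101]
tool_rot: [-0.158, 3.137, 0.001]
ft_force: [-0.7, 0.1, -0.5]
grip_width: 0.48
```

Request:
move_arm --jaw '[115,115,94,94,94]' --slide '[[0,0,0],[0,0,-3],[0,0,-4],[0,0,-4],[0,0,0]]' --dr '[[0,0,0],[0,0,0],[0,0,0],[0,0,0],[0,0,0]]'

```text
time: 11.3
position: [0.4856, 0.3076, 0.1056]
tool_rot: [-0.157, 3.129, 0.01]
ft_force: [0.4, 0.2, -0.2]
grip_width: 0.625
```

```bash
python3 - <<'E'
from h import *
go([*toW(kit,(-.057,.0076)),.11],kit[0])
snap("wrist","w5")
E
```

```text
t11.30 pos [0.4856 0.3076 0.1056] F [ 0.4  0.2 -0.2] grip mm 54.4
slide now-axes [ -3.11 -33.92  -0.62]  target-axes [ -3.46 -33.89  -0.44]  dr [0.36 0.52 0.59]
```

View pics/w5.png

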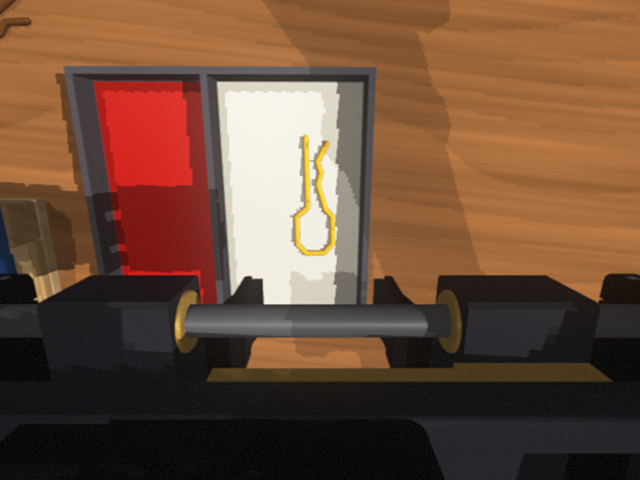

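Request:
move_arm --jaw '[94,94,94,94,94]' --slide '[[-0.4,-4,0],[-0.4,-4.4,0],[-0.4,-4.4,0],[-0.4,-4.4,0],[-0.4,-4.4,0]]' --dr '[[0,0,0.6],[0,0,0],[0,0,0],[0,0,0],[0,0,0]]'

```text
time: 11.85
position: [0.5207, 0.09, 0.0981]
tool_rot: [0.142, -3.137, 0.001]
ft_force: [0.9, -0.3, 0.3]
grip_width: 0.633
```

Request:
move_arm --jaw '[94,94,94,94,94]' --slide '[[-0.4,-4.4,0],[-0.4,-4.4,0],[-0.4,-3.4,0],[0,0,0],[0,0,0]]' --dr '[[0,0,0],[0,0,0],[0,0,0],[0,0,0],[0,0,0]]'

```text
time: 12.35
position: [0.5436, -0.0291, 0.0982]
tool_rot: [0.138, -3.137, -0.0]
ft_force: [0.1, 0.1, -0.9]
grip_width: 0.631
```

```bash
python3 - <<'E'
from h import *
go([*toW(kit,(-.057,.0076)),.03],kit[0])
E
```

```text
t12.35 pos [ 0.5436 -0.0291  0.0982] F [ 0.1  0.1 -0.9] grip mm 54.9
slide now-axes [-0.72  0.16  6.82]  target-axes [-0.71  0.16  6.82]  dr [ 0.01 -0.11 -0.12]
```

Request:
move_arm --jaw '[94,94,94,94,94]' --slide '[[-0.6,0.1,0],[0,0,2],[0,0,2],[0,0,1],[0,0,0]]' --dr '[[0,0,0],[0,0,0],[0,0,0],[0,0,0],[0,0,0]]'

```text
time: 12.85
position: [0.5491, -0.0255, 0.0477]
tool_rot: [0.145, -3.135, 0.0]
ft_force: [0.0, -0.4, -0.2]
grip_width: 0.63
```

```bash
python3 - <<'E'
from h import *
go([*toW(kit,(-.057,.0076)),.03],kit[0])
E
```

```text
t12.85 pos [ 0.5491 -0.0255  0.0477] F [ 0.  -0.4 -0.2] grip mm 54.8
slide now-axes [-0.13 -0.15  1.77]  target-axes [-0.13 -0.15  1.77]  dr [ 0.01 -0.19  0.13]
```

Request:
move_arm --jaw '[94,94,94,94]' --slide '[[-0.1,0,0.9],[0,0,0.9],[0,0,0],[0,0,0]]' --dr '[[0,0,0],[0,0,0],[0,0,0],[0,0,0]]'

```text
time: 13.25
position: [0.5514, -0.0269, 0.0314]
tool_rot: [0.141, -3.138, -0.0]
ft_force: [-0.5, 0.5, 0.3]
grip_width: 0.628
```

Request:
move_arm --jaw '[200,200,200,200,200]' --slide '[[0,0,0],[0,0,0],[0,0,0],[0,0,0],[0,0,0]]' --dr '[[0,0,0],[0,0,0],[0,0,0],[0,0,0],[0,0,0]]'

```text
time: 13.75
position: [0.5516, -0.027, 0.0315]
tool_rot: [-0.141, 3.138, 0.0]
ft_force: [0.1, -1.3, -0.3]
grip_width: 0.376
```

Request:
move_arm --jaw '[200,200]' --slide '[[0,0,0],[0,0,0]]' --dr '[[0,0,0],[0,0,0]]'

```text
time: 13.95
position: [0.5516, -0.0269, 0.0315]
tool_rot: [-0.141, 3.138, -0.0]
ft_force: [0.1, 0.3, -0.0]
grip_width: 0.377
```

Request:
move_arm --jaw '[200,200,200,200,200]' --slide '[[-1.2,0,0],[-1.4,0,0],[-1.4,0,0],[-1.4,0,0],[-1.4,0,0]]' --dr '[[0,0,0],[0,0,0],[0,0,0],[0,0,0],[0,0,0]]'

```text
time: 14.45
position: [0.6203, -0.0204, 0.031]
tool_rot: [-0.142, 3.138, 0.0]
ft_force: [-0.0, 0.1, 0.3]
grip_width: 0.374
```

Request:
move_arm --jaw '[200,200,200,200,200]' --slide '[[0,0,0],[0,0,-2],[0,0,-3],[0,0,-3],[0,0,0]]' --dr '[[0,0,0],[0,0,0],[0,0,0],[0,0,0],[0,0,0]]'

```text
time: 14.95
position: [0.622, -0.0212, 0.1158]
tool_rot: [-0.141, 3.131, 0.001]
ft_force: [-0.0, 0.6, 0.1]
grip_width: 0.375
```

```bash
python3 - <<'E'
from h import *
go([*toW(cad,(.02,.028)),0.11],cad[0])
E
```

```text
t14.95 pos [ 0.622  -0.0212  0.1158] F [-0.   0.6  0.1] grip mm 32.6
slide now-axes [11.47 29.7   0.5 ]  target-axes [11.16 29.82  0.58]  dr [ 0.01  0.43 -0.58]
```

Request:
move_arm --jaw '[200,200,200,200,200]' --slide '[[1.6,4,0],[1.6,4.2,0],[1.6,4.2,0],[1.6,4.2,0],[1.6,4.2,0]]' --dr '[[0,0,-0.6],[0,0,0],[0,0,0],[0,0,0],[0,0,0]]'

```text
time: 15.45
position: [0.5173, 0.1796, 0.1106]
tool_rot: [0.158, -3.137, 0.0]
ft_force: [-0.1, 0.7, 0.7]
grip_width: 0.379
```

Request:
move_arm --jaw '[200,200,200,200,200]' --slide '[[1.6,4.2,0],[1.3,4.2,0],[0,0.7,0],[0,0,0],[0,0,0]]' --dr '[[0,0,0],[0,0,0],[0,0,0],[0,0,0],[0,0,0]]'

```text
time: 15.95
position: [0.4815, 0.2642, 0.1109]
tool_rot: [0.155, -3.137, 0.002]
ft_force: [0.6, -0.1, 0.1]
grip_width: 0.371
```

```bash
python3 - <<'E'
from h import *
go([*toW(cad,(.02,.031)),-.012],cad[0])
E
```

```text
t15.95 pos [0.4815 0.2642 0.1109] F [ 0.6 -0.1  0.1] grip mm 32.3
slide now-axes [ 0.02  0.33 12.28]  target-axes [ 0.02  0.31 12.29]  dr [-0.08 -0.02 -0.05]
```

Request:
move_arm --jaw '[200,200,200,200,200]' --slide '[[0,0.3,3],[0,0,3.5],[0,0,3],[0,0,1.7],[0,0,1]]' --dr '[[0,0,0],[0,0,0],[0,0,0],[0,0,0],[0,0,0]]'

```text
time: 16.45
position: [0.4807, 0.2657, -0.0125]
tool_rot: [0.152, -3.136, 0.004]
ft_force: [-0.3, 0.4, 0.5]
grip_width: 0.374
```

Request:
move_arm --jaw '[200,200,200]' --slide '[[0,0,0],[0,0,0],[0,0,0]]' --dr '[[0,0,0],[0,0,0],[0,0,0]]'

```text
time: 16.75
position: [0.482, 0.2692, -0.0093]
tool_rot: [-0.157, 3.136, 0.002]
ft_force: [-0.0, 0.0, -0.1]
grip_width: 0.373
```

Request:
move_arm --jaw '[130,130,130]' --slide '[[0,0,0],[0,0,0],[0,0,0]]' --dr '[[0,0,0],[0,0,0],[0,0,0]]'

```text
time: 17.05
position: [0.481, 0.2693, -0.0101]
tool_rot: [-0.158, 3.137, 0.001]
ft_force: [-0.5, -0.0, -0.3]
grip_width: 0.481
```

Request:
move_arm --jaw '[125,125,94,94,94]' --slide '[[0,0,0],[0,0,-3],[0,0,-4],[0,0,-4],[0,0,0]]' --dr '[[0,0,0],[0,0,0],[0,0,0],[0,0,0],[0,0,0]]'

```text
time: 17.55
position: [0.4846, 0.2712, 0.1054]
tool_rot: [-0.157, 3.129, 0.01]
ft_force: [0.2, 0.1, -0.4]
grip_width: 0.617
```

```bash
python3 - <<'E'
from h import *
go([*toW(kit,(-.162,0)),.11],kit[0]+np.pi/2); go([*toW(kit,(-.162,0)),.11],kit[0]-np.pi/2)
print(get_state()["joint_positions"].round(2))
snap("wrist","w6");snap("top","t6")
crop("t6",140,220,280,350,5,"t6c")
E
```

```text
t17.55 pos [0.4846 0.2712 0.1054] F [ 0.2  0.1 -0.4] grip mm 53.7
slide now-axes [  6.93 -30.96  -0.71]  target-axes [31.04  6.62 -0.46]  dr [ -0.14   0.68 -89.41]
t17.55 pos [0.4846 0.2712 0.1054] F [ 0.2  0.1 -0.4] grip mm 53.7
slide now-axes [  6.93 -30.96  -0.71]  target-axes [-31.04  -6.62  -0.46]  dr [ 0.68  0.15 90.59]
[-0.96  0.17  0.45  1.82 -0.08  1.15  1.18]
```

View pics/w6.png

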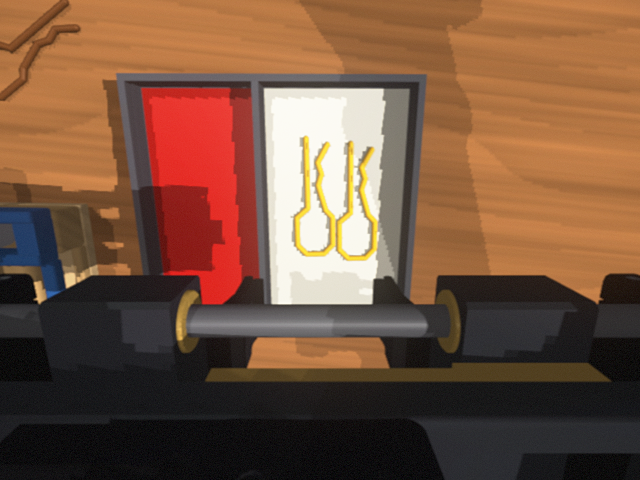

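View pics/t6.png

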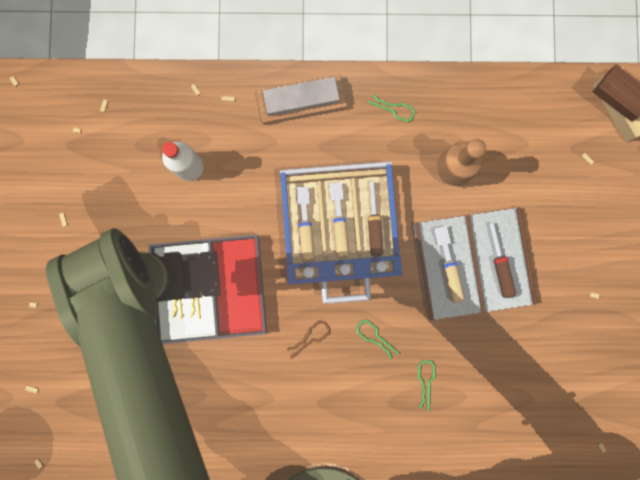

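Request:
move_arm --jaw '[150,150,150,150,150]' --slide '[[0.9,-4,0],[0.9,-4.2,0],[0.9,-4.2,0],[0.9,-4.2,0],[0.9,-4.2,0]]' --dr '[[0,0,0],[0,0,0],[0,0,0],[0,0,0],[0,0,0]]'

```text
time: 18.15
position: [0.4551, 0.0556, 0.0977]
tool_rot: [0.158, -3.135, 0.001]
ft_force: [0.7, -0.1, 0.3]
grip_width: 0.414
```

Request:
move_arm --jaw '[150,150,150,150,150]' --slide '[[0.9,-4.2,0],[0.9,-4,0],[0.4,-2,0],[0,0,0],[0,0,0]]' --dr '[[0,0,0],[0,0,0],[0,0,0],[0,0,8],[0,0,8]]'

```text
time: 18.65
position: [0.4438, -0.047, 0.0979]
tool_rot: [-0.292, -3.125, 0.001]
ft_force: [0.0, 0.5, -0.6]
grip_width: 0.413
```

Request:
move_arm --jaw '[185,185,185,185,185]' --slide '[[0,0,0],[0,0,0],[0,0,0],[0,0,0],[0,0,0]]' --dr '[[0,0,8.5],[0,0,8.5],[0,0,8.5],[0,0,8.5],[0,0,8.5]]'

```text
time: 19.15
position: [0.4438, -0.0462, 0.0978]
tool_rot: [-1.403, -2.808, 0.003]
ft_force: [0.5, -0.2, -0.1]
grip_width: 0.274
```

```bash
python3 - <<'E'
from h import *
go([*toW(kit,(-.162,0)),.10],kit[0]-np.pi/2)
E
```

```text
t19.15 pos [ 0.4438 -0.0462  0.0978] F [ 0.5 -0.2 -0.1] grip mm 23.8
slide now-axes [ 0.01  0.36 -0.22]  target-axes [ 0.2   0.3  -0.22]  dr [-1.800e-01 -3.000e-02  3.176e+01]
```

Request:
move_arm --jaw '[185,185,185,185,185]' --slide '[[0,0,0],[0,0,0],[0,0,0],[0,0,0],[0.2,0.3,0]]' --dr '[[0,0,8.5],[0,0,8.5],[0,0,8.5],[0,0,6.3],[0,0,0]]'

```text
time: 19.65
position: [0.4466, -0.0441, 0.0979]
tool_rot: [-2.113, -2.323, 0.003]
ft_force: [0.2, 0.6, -0.3]
grip_width: 0.273
```

Request:
move_arm --jaw '[185,185]' --slide '[[0,0,0],[0,0,0]]' --dr '[[0,0,0],[0,0,0]]'

```text
time: 19.85
position: [0.4476, -0.0438, 0.0988]
tool_rot: [-2.11, -2.327, 0.002]
ft_force: [-0.1, -0.3, -0.4]
grip_width: 0.277
```

```bash
python3 - <<'E'
from h import *
go([*toW(kit,(-.162,0)),.008],kit[0]-np.pi/2)
im,d,K,E=snap("wrist","w7")
for p in [(-.162,0,.052),(-.162,.042,.052),(-.162,-.042,.052),(-.105,0,.089)]:
    uv=proj(K,E,np.append(toW(kit,p[:2]),p[2]));print(uv.round()); cv2.drawMarker(im,tuple(int(a) for a in uv),(255,0,255),0,14,2)
cv2.imwrite("pics/w7m.png",im[:,:,::-1])
E
```

```text
t19.85 pos [ 0.4476 -0.0438  0.0988] F [-0.1 -0.3 -0.4] grip mm 24.1
slide now-axes [ 0.01 -0.09  9.08]  target-axes [ 0.   -0.1   9.08]  dr [-0.07  0.02  0.43]
[316. 253.]
[317. 194.]
[316. 307.]
[408. 270.]
```

View pics/w7m.png

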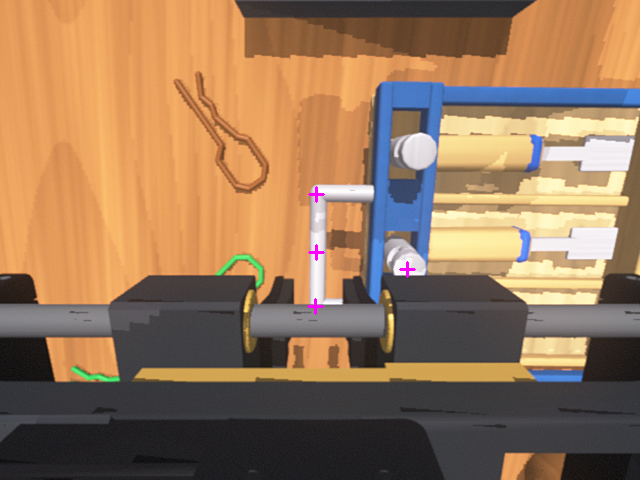

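Request:
move_arm --jaw '[185,185,185,185,185]' --slide '[[0,0,2],[0,0,2.5],[0,0,1.5],[0,0,0],[0,0,0]]' --dr '[[0,0,0],[0,0,0],[0,0,0],[0,0,0],[0,0,0]]'

```text
time: 20.4
position: [0.448, -0.044, 0.0396]
tool_rot: [2.113, 2.325, -0.0]
ft_force: [-0.2, -0.4, 0.7]
grip_width: 0.275
```

```bash
python3 - <<'E'
from h import *
go([*toW(kit,(-.162,0)),.008],kit[0]-np.pi/2)
E
```

```text
t20.40 pos [ 0.448  -0.044   0.0396] F [-0.2 -0.4  0.7] grip mm 23.9
slide now-axes [ 0.03 -0.14  3.16]  target-axes [ 0.03 -0.14  3.16]  dr [-0.01  0.01  0.33]
```

Request:
move_arm --jaw '[185,185,185,185,185]' --slide '[[0,-0.1,1],[0,0,1],[0,0,1.1],[0,0,0],[0,0,0]]' --dr '[[0,0,0.3],[0,0,0],[0,0,0],[0,0,0],[0,0,0]]'

```text
time: 20.9
position: [0.4466, -0.0442, 0.0079]
tool_rot: [-2.119, -2.319, 0.002]
ft_force: [0.5, -0.7, -0.0]
grip_width: 0.276
```

Request:
move_arm --jaw '[255,255,255,255]' --slide '[[0,0,0],[0,0,0],[0,0,0],[0,0,0]]' --dr '[[0,0,0],[0,0,0],[0,0,0],[0,0,0]]' --force 25

```text
time: 21.3
position: [0.4473, -0.044, 0.0087]
tool_rot: [2.119, 2.319, 0.001]
ft_force: [-0.2, -0.3, 1.7]
grip_width: 0.128
```

```bash
python3 - <<'E'
from h import *
go([*toW(kit,(-.162,0)),.008],kit[0]-np.pi/2)
snap("scene","s3"); crop("s3",210,150,420,330,3.8,"s3c")
import numpy as np
th=np.arange(0,1.71,.1); x=-262*np.cos(th+.027)/10; z=262*np.sin(th+.027)/10
for i in range(1,len(th)): print(round(th[i],1),"slide y %.2f z %.2f"%(x[i]-x[i-1],-(z[i]-z[i-1])))
E
```

```text
t21.30 pos [ 0.4473 -0.044   0.0087] F [-0.2 -0.3  1.7] grip mm 11.2
slide now-axes [ 0.02 -0.07  0.07]  target-axes [ 0.02 -0.07  0.07]  dr [ 0.04 -0.01 -0.  ]
0.1 slide y 0.20 z -2.61
0.2 slide y 0.46 z -2.58
0.3 slide y 0.72 z -2.52
0.4 slide y 0.96 z -2.43
0.5 slide y 1.20 z -2.33
0.6 slide y 1.43 z -2.19
0.7 slide y 1.64 z -2.04
0.8 slide y 1.84 z -1.87
0.9 slide y 2.01 z -1.67
1.0 slide y 2.17 z -1.47
1.1 slide y 2.31 z -1.24
1.2 slide y 2.42 z -1.00
1.3 slide y 2.51 z -0.76
1.4 slide y 2.57 z -0.50
1.5 slide y 2.61 z -0.25
1.6 slide y 2.62 z 0.02
1.7 slide y 2.60 z 0.28
```

View pics/s3c.png

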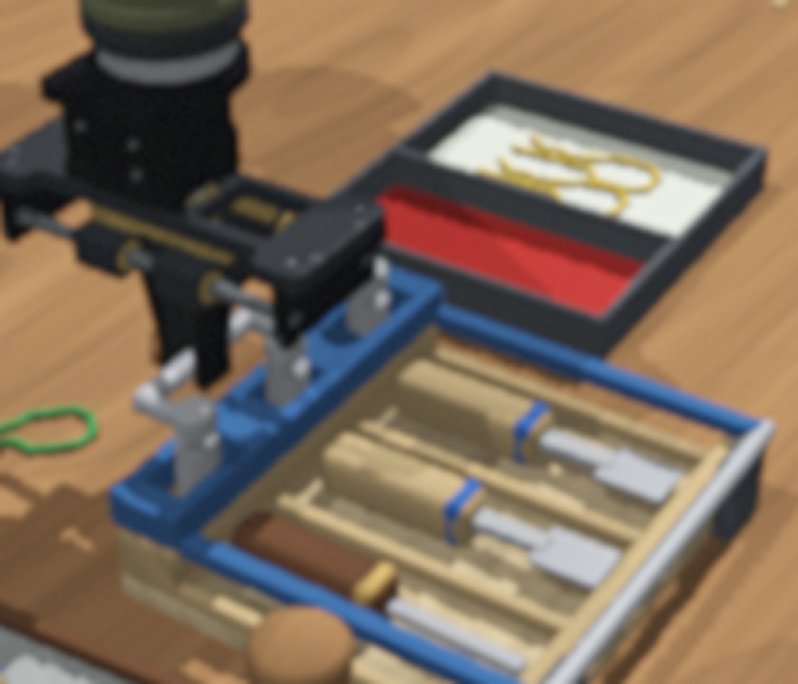

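Request:
move_arm --jaw '[255,255,255,255]' --slide '[[0.1,0.1,-1.3],[0,0.1,-1.3],[0,0.46,-2.58],[0,0,0]]' --dr '[[0,0,0],[0,0,0],[0,0,0],[0,0,0]]'

```text
time: 21.75
position: [0.4545, -0.0432, 0.0632]
tool_rot: [2.119, 2.318, 0.002]
ft_force: [-0.8, -4.7, 0.7]
grip_width: 0.126
```

```bash
cat >> h.py <<'E'
def arc(th):
    t=th+.027; p=toW(kit,(.1-.262*np.cos(t),0)); go([*p,.001+.262*np.sin(t)],kit[0]-np.pi/2)
E
python3 - <<'E'
from h import *
arc(.2)
E
```

```text
t21.75 pos [ 0.4545 -0.0432  0.0632] F [-0.8 -4.7  0.7] grip mm 10.9
slide now-axes [ 0.01 -0.12  0.32]  target-axes [ 0.01 -0.12  0.32]  dr [ 0.11  0.   -0.01]
```

Request:
move_arm --jaw '[255,255,255,255,255]' --slide '[[0,0.7,-2.4],[0,0.96,-2.43],[0,1.2,-2.33],[0,0,0],[0,0,0]]' --dr '[[0,0,0],[0,0,0],[0,0,0],[0,0,0],[0,0,0]]'

```text
time: 22.25
position: [0.4804, -0.041, 0.1319]
tool_rot: [-2.119, -2.317, 0.004]
ft_force: [-4.8, -4.3, 1.8]
grip_width: 0.127
```

```bash
python3 - <<'E'
from h import *
arc(.5)
snap("scene","s4"); crop("s4",210,150,420,330,3.8,"s4c")
E
```

```text
t22.25 pos [ 0.4804 -0.041   0.1319] F [-4.8 -4.3  1.8] grip mm 11.0
slide now-axes [ 0.02  0.16 -0.09]  target-axes [ 0.02  0.16 -0.09]  dr [-0.18  0.04 -0.04]
```

View pics/s4.png

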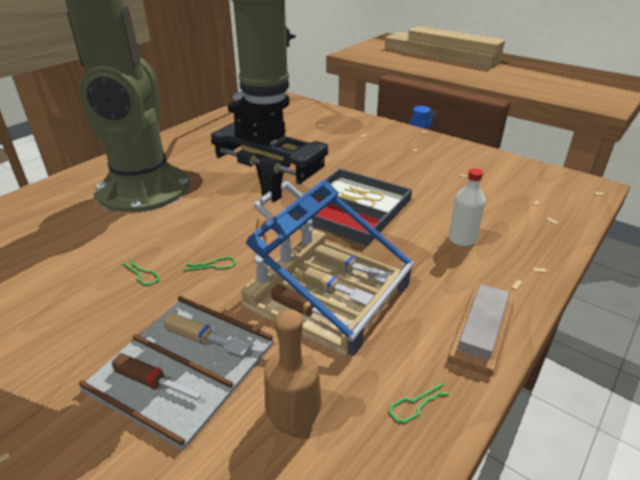

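Keeper is rising to about 0.5 rad, rod held at (282,190). Continue.

Request:
move_arm --jaw '[255,255,255,255,255]' --slide '[[0,1.5,-2.2],[0,1.64,-2.04],[0,1.84,-1.87],[0,2.0,-1.67],[0,0,0]]' --dr '[[0,0,0],[0,0,0],[0,0,0],[0,0,0],[0,0,0]]'

```text
time: 22.8
position: [0.5494, -0.0353, 0.2133]
tool_rot: [-2.118, -2.315, 0.007]
ft_force: [-16.5, -2.5, 21.6]
grip_width: 0.126
```

```bash
python3 - <<'E'
from h import *
arc(.9)
E
```

```text
t22.80 pos [ 0.5494 -0.0353  0.2133] F [-16.5  -2.5  21.6] grip mm 11.0
slide now-axes [0.07 0.16 0.27]  target-axes [0.07 0.16 0.27]  dr [-0.34  0.01 -0.08]
```

Request:
move_arm --jaw '[255,255]' --slide '[[0,0,0],[0,0,0]]' --dr '[[0,0,0],[0,0,0]]'

```text
time: 23.0
position: [0.548, -0.0353, 0.2123]
tool_rot: [-2.118, -2.314, 0.006]
ft_force: [-14.6, -3.2, 19.9]
grip_width: 0.128
```

```bash
python3 - <<'E'
from h import *
arc(.9)
snap("scene","s5"); crop("s5",210,110,420,290,3.8,"s5c")
E
```

```text
t23.00 pos [ 0.548  -0.0353  0.2123] F [-14.6  -3.2  19.9] grip mm 11.2
slide now-axes [0.06 0.3  0.17]  target-axes [0.06 0.3  0.17]  dr [-0.35 -0.05 -0.09]
```

View pics/s5c.png

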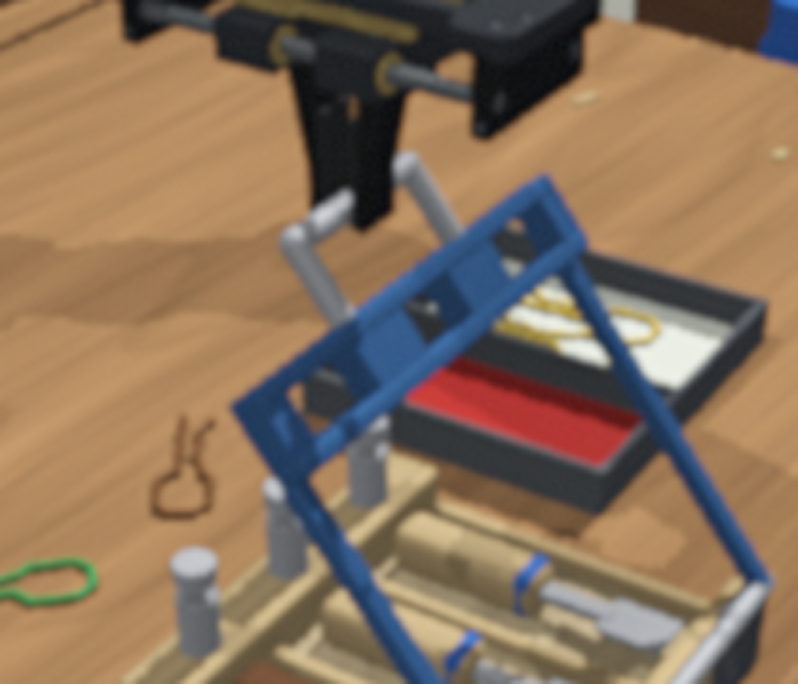

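Request:
move_arm --jaw '[255,255,255,255,255]' --slide '[[0,1.7,-1.6],[0,2.1,-1.35],[0,2.3,-1.0],[0,0,0],[0,0,0]]' --dr '[[0,0,0],[0,0,0],[0,0,0],[0,0,0],[0,0,0]]'

```text
time: 23.55
position: [0.613, -0.03, 0.2506]
tool_rot: [2.119, 2.316, -0.0]
ft_force: [-0.9, -4.0, 5.8]
grip_width: 0.127
```

```bash
python3 - <<'E'
from h import *
arc(1.2)
E
```

```text
t23.55 pos [ 0.613  -0.03    0.2506] F [-0.9 -4.   5.8] grip mm 11.0
slide now-axes [0.11 0.68 0.29]  target-axes [0.11 0.68 0.29]  dr [ 0.09  0.12 -0.09]
```

Request:
move_arm --jaw '[255,255,255,255,255]' --slide '[[0.1,2.5,-0.7],[0,2.55,-0.5],[0,2.6,-0.3],[0,0,0],[0,0,0]]' --dr '[[0,0,0],[0,0,0],[0,0,0],[0,0,0],[0,0,0]]'

```text
time: 24.05
position: [0.6903, -0.0231, 0.266]
tool_rot: [2.118, 2.312, 0.001]
ft_force: [2.1, -5.1, 5.7]
grip_width: 0.131
```

```bash
python3 - <<'E'
from h import *
arc(1.7)
E
```

```text
t24.05 pos [ 0.6903 -0.0231  0.266 ] F [ 2.1 -5.1  5.7] grip mm 11.4
slide now-axes [0.14 5.82 0.64]  target-axes [0.12 5.82 0.62]  dr [ 0.26  0.22 -0.12]
```

Request:
move_arm --jaw '[255,255,255,255,255]' --slide '[[0,2.4,-0.1],[0,2.6,0.15],[0,0.6,0.15],[0,0,0],[0,0,0]]' --dr '[[0,0,0],[0,0,0],[0,0,0],[0,0,0],[0,0,0]]'

```text
time: 24.55
position: [0.7455, -0.0183, 0.2633]
tool_rot: [2.119, 2.312, 0.0]
ft_force: [2.4, -5.4, 4.8]
grip_width: 0.129
```

```bash
python3 - <<'E'
from h import *
arc(1.7)
snap("scene","s6")
E
```

```text
t24.55 pos [ 0.7455 -0.0183  0.2633] F [ 2.4 -5.4  4.8] grip mm 11.2
slide now-axes [0.14 0.27 0.35]  target-axes [0.13 0.28 0.35]  dr [ 0.22  0.22 -0.14]
```

View pics/s6.png

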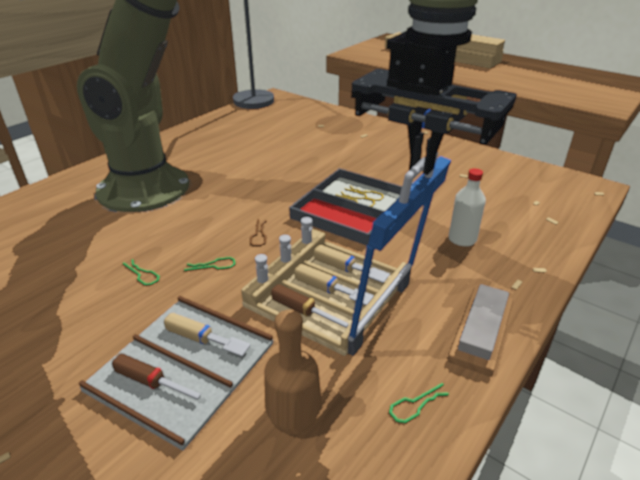

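Request:
move_arm --jaw '[160,160,160,160]' --slide '[[0,0,0],[0,0,0],[0,0,-1],[0,0,-3]]' --dr '[[0,0,0],[0,0,0],[0,0,0],[0,0,0]]'

```text
time: 25.0
position: [0.7425, -0.0134, 0.299]
tool_rot: [-2.114, -2.316, 0.005]
ft_force: [0.6, -0.3, -0.2]
grip_width: 0.356
```

Request:
move_arm --jaw '[94,94,94,94,94]' --slide '[[0,0,-3],[0,-4,0],[0,-4,0],[0,-4,0],[0,-4,0]]' --dr '[[0,0,0],[0,0,0],[0,0,0],[0,0,0],[0,0,0]]'

```text
time: 25.5
position: [0.5831, -0.029, 0.3322]
tool_rot: [-2.117, -2.32, -0.0]
ft_force: [0.3, 0.3, 0.6]
grip_width: 0.625
```

Request:
move_arm --jaw '[94,94]' --slide '[[0,-2,0],[0,0,0]]' --dr '[[0,0,0],[0,0,0]]'

```text
time: 25.7
position: [0.5628, -0.0313, 0.3339]
tool_rot: [-2.118, -2.319, -0.006]
ft_force: [-0.0, -0.3, -0.7]
grip_width: 0.63
```

```bash
python3 - <<'E'
from h import *
go([*toW(kit,(-.05,-.07)),.2],kit[0])
print(get_state()["joint_positions"].round(2))
snap("scene","s7"); snap("wrist","w8")
E
```

```text
t25.70 pos [ 0.5628 -0.0313  0.3339] F [-0.  -0.3 -0.7] grip mm 54.8
slide now-axes [-7.25 -0.52 13.36]  target-axes [ 0.49 -7.21 13.39]  dr [ 2.400e-01 -7.000e-02 -8.997e+01]
[-0.6   0.11  0.69  1.44 -0.07  1.61  0.17]
```

View pics/s7.png

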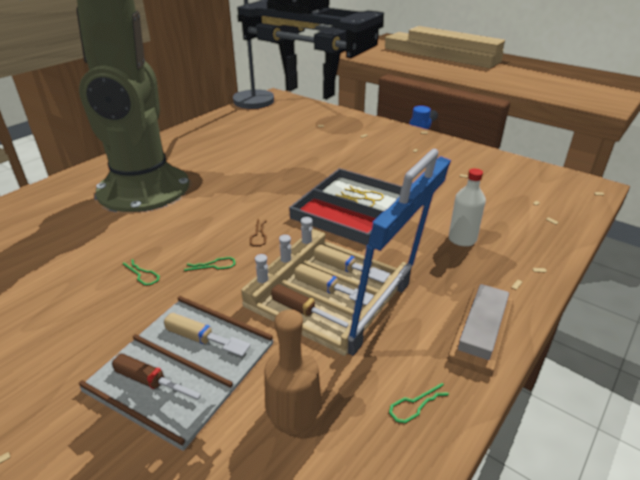

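View pics/w8.png

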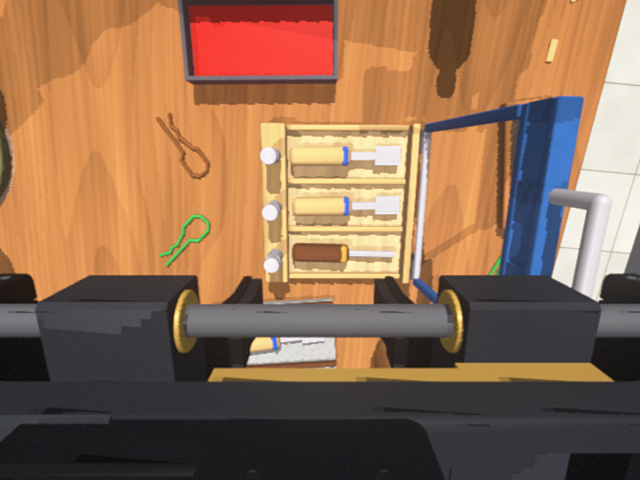

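Request:
move_arm --jaw '[123,123,123,123,123]' --slide '[[-2.4,0,2],[-2.4,0,2],[-2.4,0,2],[0,0,0],[0,0,0]]' --dr '[[0,0,0],[0,0,0],[0,0,-8],[0,0,-8],[0,0,-8]]'

```text
time: 26.3
position: [0.5719, -0.1039, 0.2707]
tool_rot: [-1.585, -2.711, 0.003]
ft_force: [-0.5, 0.0, -0.3]
grip_width: 0.519
```

Request:
move_arm --jaw '[123,123,123,123,123]' --slide '[[0,0,0],[0,0,0],[0,0,0],[0,0,0],[0,0,0]]' --dr '[[0,0,-8],[0,0,-8],[0,0,-8],[0,0,-8],[0,0,-8]]'

```text
time: 26.8
position: [0.5724, -0.1027, 0.2714]
tool_rot: [-0.559, -3.091, 0.001]
ft_force: [0.5, 0.4, -0.1]
grip_width: 0.513
```

Request:
move_arm --jaw '[123,123,123,123,123]' --slide '[[0,0,0],[0,0,0],[0,0,0],[0,0,1],[0,0,0]]' --dr '[[0,0,-8],[0,0,-8],[0,0,-8],[0,0,-2],[0,0,0]]'

```text
time: 27.3
position: [0.5716, -0.1027, 0.2604]
tool_rot: [0.142, -3.135, 0.0]
ft_force: [0.0, 0.1, -0.1]
grip_width: 0.515
```

```bash
python3 - <<'E'
from h import *
go([*toW(kit,(-.035,-.0715)),-.01],kit[0])
im,d,K,E=snap("wrist","w9")
P=cloud(K,E,d)
for q in ["veiner_mid","gouge_a_mid"]:
    for r in regions_of("wrist",q)[:4]:
        p=P[r["mask"]]; print(q,round(r["score"],2),np.round(r["xy"]),r["mask"].sum())
for p in [(-.042,-.0715,.036),(-.035,-.0715,.036),(.07,-.073,.026)]:
    uv=proj(K,E,np.append(toW(kit,p[:2]),p[2])); cv2.drawMarker(im,tuple(int(a) for a in uv),(255,0,255),0,14,1)
cv2.imwrite("pics/w9m.png",im[:,:,::-1])
E
```

```text
t27.30 pos [ 0.5716 -0.1027  0.2604] F [ 0.   0.1 -0.1] grip mm 44.8
slide now-axes [-0.86 -0.16 27.03]  target-axes [-0.78 -0.17 27.04]  dr [-0.01 -0.17  0.01]
veiner_mid 0.94 [316. 222.] 1699
gouge_a_mid 0.62 [432. 220.] 1918
```

View pics/w9m.png

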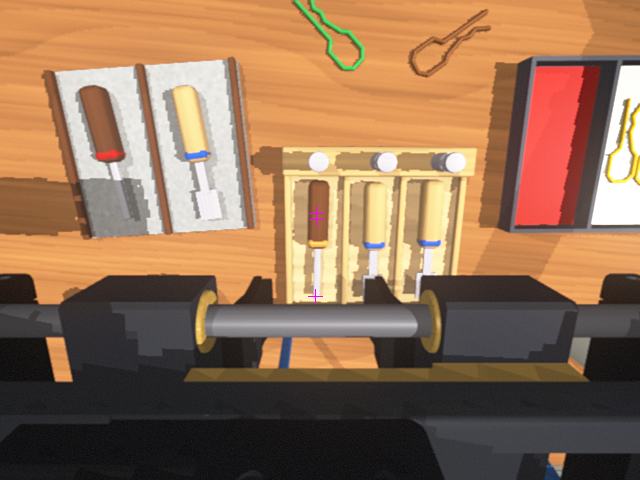

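Request:
move_arm --jaw '[123,123,123,123,123]' --slide '[[-0.8,-0.1,4],[0,0,4.5],[0,0,4.5],[0,0,4],[0,0,3]]' --dr '[[0,0,0],[0,0,0],[0,0,0],[0,0,0],[0,0,0]]'

```text
time: 27.95
position: [0.5786, -0.103, 0.0596]
tool_rot: [0.14, -3.136, -0.0]
ft_force: [0.6, -0.3, -0.3]
grip_width: 0.518
```

Request:
move_arm --jaw '[123,123]' --slide '[[0,0,0],[0,0,0]]' --dr '[[0,0,0],[0,0,0]]'

```text
time: 28.15
position: [0.58, -0.1035, 0.0628]
tool_rot: [-0.141, 3.138, -0.001]
ft_force: [0.6, 0.5, 0.1]
grip_width: 0.514
```

```bash
python3 - <<'E'
from h import *
go([*toW(kit,(-.035,-.0715)),-.01],kit[0])
E
```

```text
t28.15 pos [ 0.58   -0.1035  0.0628] F [0.6 0.5 0.1] grip mm 44.7
slide now-axes [ 0.05 -0.01  7.28]  target-axes [ 0.05 -0.01  7.28]  dr [-0.03  0.01 -0.02]
```

Request:
move_arm --jaw '[123,123,123,123,123]' --slide '[[0,0,2.5],[0,0,2],[0,0,1.5],[0,0,1],[0,0,0]]' --dr '[[0,0,0],[0,0,0],[0,0,0],[0,0,0],[0,0,0]]'

```text
time: 28.65
position: [0.5793, -0.1033, -0.0082]
tool_rot: [0.141, -3.138, -0.0]
ft_force: [-0.3, 0.1, -0.3]
grip_width: 0.522
```

Request:
move_arm --jaw '[123,123]' --slide '[[0,0,0.2],[0,0,0]]' --dr '[[0,0,0],[0,0,0]]'

```text
time: 28.85
position: [0.5802, -0.1035, -0.0091]
tool_rot: [-0.141, 3.137, -0.0]
ft_force: [-0.5, -0.1, -0.2]
grip_width: 0.521
```

Request:
move_arm --jaw '[220,220,220,220,220]' --slide '[[0,0,0],[0,0,0],[0,0,0],[0,0,0],[0,0,0]]' --dr '[[0,0,0],[0,0,0],[0,0,0],[0,0,0],[0,0,0]]' --force 35

```text
time: 29.35
position: [0.5795, -0.1031, -0.0097]
tool_rot: [-0.142, 3.138, 0.001]
ft_force: [-0.5, 1.2, 2.5]
grip_width: 0.292
```

```bash
python3 - <<'E'
from h import *
go([*toW(kit,(-.035,-.0715)),-.01],kit[0])
E
```

```text
t29.35 pos [ 0.5795 -0.1031 -0.0097] F [-0.5  1.2  2.5] grip mm 25.4
slide now-axes [ 0.01 -0.06  0.03]  target-axes [ 0.01 -0.06  0.03]  dr [0.02 0.02 0.02]
```

Gripped at 25.4 mm (handle 26). Lift.

Request:
move_arm --jaw '[220,220,220,220,220]' --slide '[[0,0,-1],[0,0,-2.5],[0,0,-3.5],[0,0,-3.5],[0,0,-2.5]]' --dr '[[0,0,0],[0,0,0],[0,0,0],[0,0,0],[0,0,0]]'

```text
time: 29.85
position: [0.58, -0.104, 0.1228]
tool_rot: [-0.14, 3.136, -0.001]
ft_force: [0.1, 0.5, -2.3]
grip_width: 0.291
```

Request:
move_arm --jaw '[220,220]' --slide '[[0,0,0],[0,0,0]]' --dr '[[0,0,0],[0,0,0]]'

```text
time: 30.05
position: [0.5792, -0.1034, 0.12]
tool_rot: [-0.141, 3.138, 0.0]
ft_force: [-0.2, 0.2, -1.6]
grip_width: 0.299
```

```bash
python3 - <<'E'
from h import *
go([*toW(cad,(-.028,-.060)),.12],cad[0])
snap("scene","s8"); snap("wrist","w10")
E
```

```text
t30.05 pos [ 0.5792 -0.1034  0.12  ] F [-0.2  0.2 -1.6] grip mm 26.0
slide now-axes [11.17 28.66  0.  ]  target-axes [10.88 28.77  0.  ]  dr [ 0.01  0.02 -0.57]
```

View pics/s8.png

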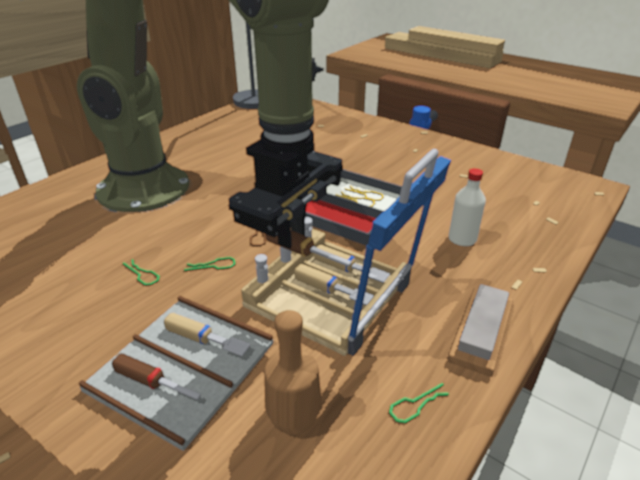

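View pics/w10.png

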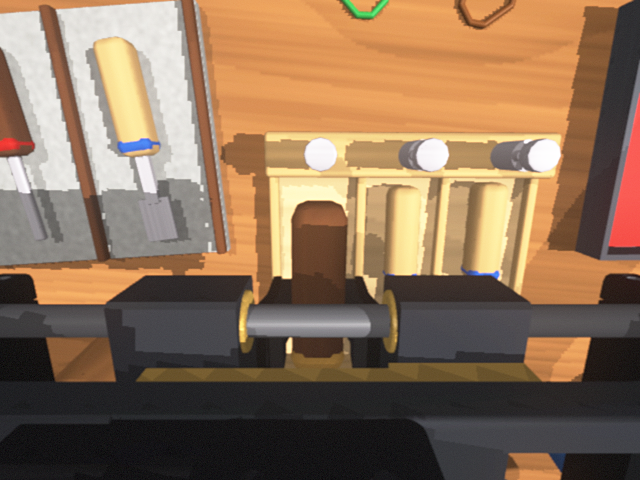

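Request:
move_arm --jaw '[220,220,220,220,220]' --slide '[[1.5,3.9,0],[1.6,4.1,0],[1.6,4.1,0],[1.6,4.1,0],[1.6,4.1,0]]' --dr '[[0,0,-0.6],[0,0,0],[0,0,0],[0,0,0],[0,0,0]]'

```text
time: 30.65
position: [0.4786, 0.092, 0.1184]
tool_rot: [0.157, -3.135, 0.001]
ft_force: [1.4, 1.1, -1.6]
grip_width: 0.292
```

Request:
move_arm --jaw '[220,220,220,220,220]' --slide '[[1.6,4.1,0],[1.4,4.0,0],[0,0,0],[0,0,0],[0,0,0]]' --dr '[[0,0,0],[0,0,0],[0,0,0],[0,0,0],[0,0,0]]'

```text
time: 31.15
position: [0.4427, 0.167, 0.1191]
tool_rot: [0.155, -3.136, 0.002]
ft_force: [0.6, -0.9, -1.7]
grip_width: 0.292
```

```bash
python3 - <<'E'
from h import *
go([*toW(cad,(-.028,-.060)),-.013],cad[0])
im,d,K,E=snap("wrist","w11")
E
```

```text
t31.15 pos [0.4427 0.167  0.1191] F [ 0.6 -0.9 -1.7] grip mm 25.4
slide now-axes [-0.02  0.52 13.21]  target-axes [-0.    0.5  13.21]  dr [-0.08 -0.08 -0.05]
```

View pics/w11.png

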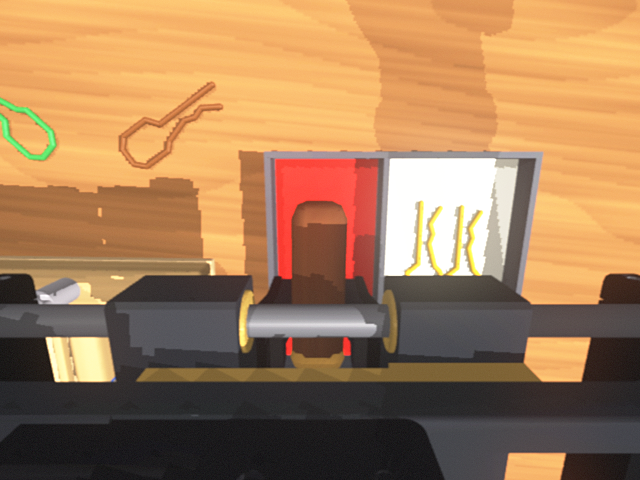

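Request:
move_arm --jaw '[220,220,220,220,220]' --slide '[[0,0.5,2.5],[0,0,3.5],[0,0,3],[0,0,2],[0,0,1]]' --dr '[[0,0,0],[0,0,0],[0,0,0],[0,0,0],[0,0,0]]'

```text
time: 31.7
position: [0.4414, 0.1713, -0.0021]
tool_rot: [0.153, -3.135, 0.003]
ft_force: [-0.2, -0.4, -2.3]
grip_width: 0.294
```

Request:
move_arm --jaw '[220,220,220]' --slide '[[0,0,0.6],[0,0,0.3],[0,0,0]]' --dr '[[0,0,0],[0,0,0],[0,0,0]]'

```text
time: 32.0
position: [0.443, 0.1735, -0.0084]
tool_rot: [-0.157, 3.137, 0.001]
ft_force: [0.7, 0.7, -2.0]
grip_width: 0.294
```

```bash
python3 - <<'E'
from h import *
go([*toW(cad,(-.028,-.060)),-.013],cad[0])
E
```

```text
t32.00 pos [ 0.443   0.1735 -0.0084] F [ 0.7  0.7 -2. ] grip mm 25.6
slide now-axes [ 0.09 -0.14  0.46]  target-axes [ 0.09 -0.14  0.46]  dr [0.02 0.05 0.01]
```

Request:
move_arm --jaw '[220,220,140,140,140]' --slide '[[0,-0.1,0.4],[0,0,0],[0,0,0],[0,0,0],[0,0,0]]' --dr '[[0,0,0],[0,0,0],[0,0,0],[0,0,0],[0,0,0]]'

```text
time: 32.5
position: [0.4428, 0.1727, -0.0125]
tool_rot: [-0.158, 3.137, 0.001]
ft_force: [0.2, 0.2, 0.2]
grip_width: 0.432
```

Request:
move_arm --jaw '[140,140,140,123,123]' --slide '[[0,0,0],[0,0,-2],[0,0,-4],[0,0,-4],[0,0,-4]]' --dr '[[0,0,0],[0,0,0],[0,0,0],[0,0,0],[0,0,0]]'

```text
time: 33.0
position: [0.4422, 0.1722, 0.1286]
tool_rot: [-0.157, 3.138, 0.0]
ft_force: [0.3, 0.6, -0.2]
grip_width: 0.502
```

```bash
python3 - <<'E'
from h import *
go([.52,-.2,.2],.2)
print(get_state()["joint_positions"].round(2))
im,d,K,E=snap("wrist","w12"); im,d,K,E=snap("scene","s9")
E
```

```text
t33.00 pos [0.4422 0.1722 0.1286] F [ 0.3  0.6 -0.2] grip mm 43.7
slide now-axes [ -4.01 -37.81  -7.14]  target-axes [ -0.23 -38.03  -7.14]  dr [ 0.    0.   -5.71]
[-0.77 -0.02  0.34  1.96  0.01  1.2   1.24]
```

View pics/w12.png

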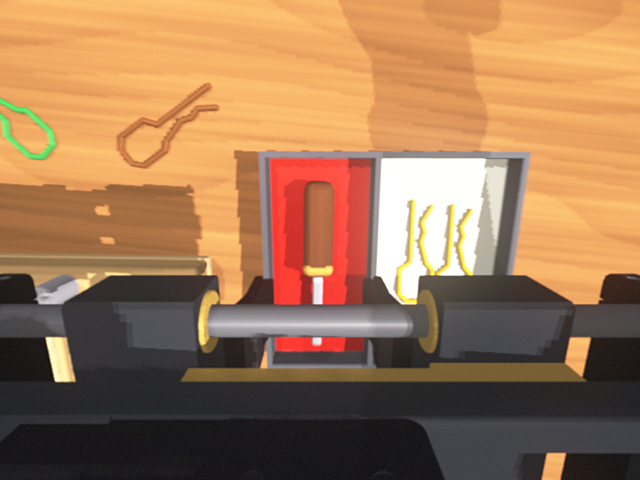

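View pics/s9.png

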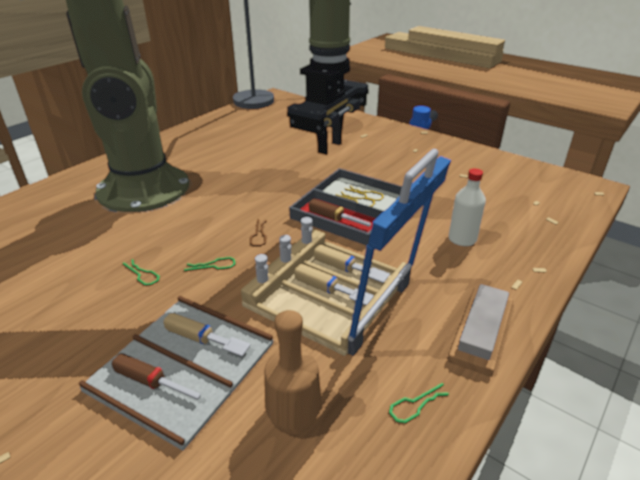

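```bash
python3 - <<'E'
from h import *
im,d,K,E=snap("top","t10"); crop("t10",400,190,560,330,5,"t10c")
for r in regions_of("top","gouge_c_mid")[:4]: print(round(r["score"],2),np.round(r["xy"]),r["mask"].sum())
E
```

```text
0.84 [446. 270.] 913
```

View pics/t10c.png

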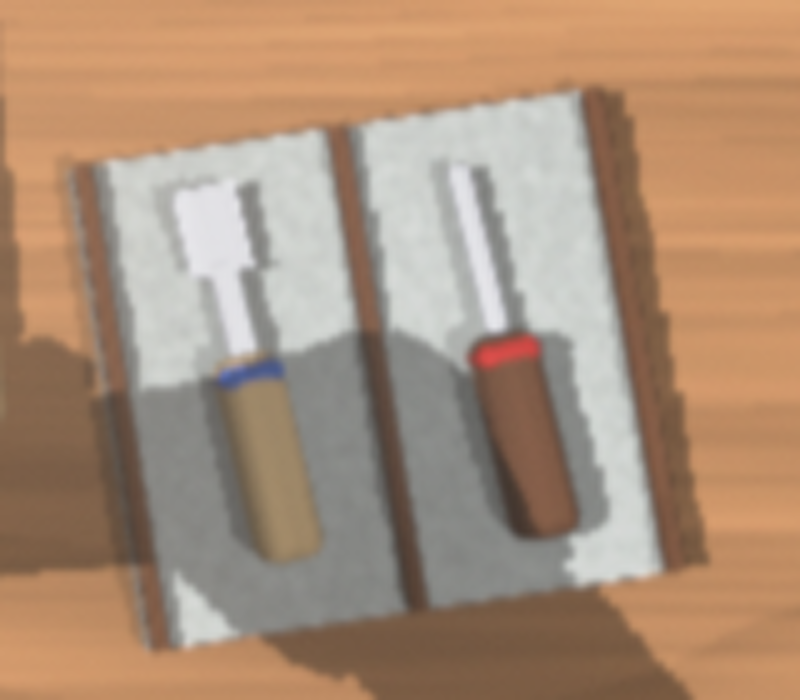

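```bash
python3 - <<'E'
from h import *
go([.490,-.2576,.12],.2)
E
```

```text
t33.20 pos [0.4431 0.1729 0.1281] F [-0.3  0.4 -0.4] grip mm 45.0
slide now-axes [ -0.34 -43.3    0.75]  target-axes [  3.95 -43.12   0.81]  dr [ 0.07  0.13 -5.7 ]
```

Request:
move_arm --jaw '[123,123,123,123,123]' --slide '[[0,-4,0],[0,-4.3,0],[0,-4.3,0],[0,-4.3,0],[0,-4.3,0]]' --dr '[[0,0,0],[0,0,0],[0,0,0],[0,0,0],[0,0,0]]'

```text
time: 33.7
position: [0.4623, -0.0402, 0.1255]
tool_rot: [0.158, -3.135, 0.0]
ft_force: [1.2, -0.1, 0.3]
grip_width: 0.516
```

Request:
move_arm --jaw '[123,123,123,123,123]' --slide '[[0,-4.3,0],[0,-4.3,0],[0,-4.3,0],[0,-4.3,0],[-0.3,-4,0]]' --dr '[[0,0,0],[0,0,0],[0,0,0],[0,0,0],[0,0,0]]'

```text
time: 34.2
position: [0.4865, -0.2508, 0.1255]
tool_rot: [0.156, -3.135, -0.001]
ft_force: [0.8, -0.7, 0.3]
grip_width: 0.522
```

Request:
move_arm --jaw '[123,123,123]' --slide '[[0,0,0],[0,0,0],[0,0,0]]' --dr '[[0,0,-5.7],[0,0,0],[0,0,0]]'

```text
time: 34.5
position: [0.4872, -0.2481, 0.1257]
tool_rot: [0.311, -3.124, -0.002]
ft_force: [-0.1, 0.4, 0.6]
grip_width: 0.517
```

```bash
python3 - <<'E'
from h import *
go([.490,-.2576,-.012],.2)
print(get_state()["joint_positions"].round(2))
im,d,K,E=snap("wrist","w13")
for p in [(.4832,-.2590,.036),(.442,-.2674,.03),(.5925,-.2366,.024),(.516,-.252,.036)]:
    uv=proj(K,E,np.array(p)); cv2.drawMarker(im,tuple(int(a) for a in uv),(255,0,255),0,14,1)
cv2.imwrite("pics/w13m.png",im[:,:,::-1])
E
```

```text
t34.50 pos [ 0.4872 -0.2481  0.1257] F [-0.1  0.4  0.6] grip mm 44.9
slide now-axes [-0.12 -1.01 13.77]  target-axes [-0.09 -0.99 13.77]  dr [ 0.08 -0.12 -0.09]
[-0.29  0.18  0.8   1.81 -0.13  1.21  2.31]
```

View pics/w13m.png

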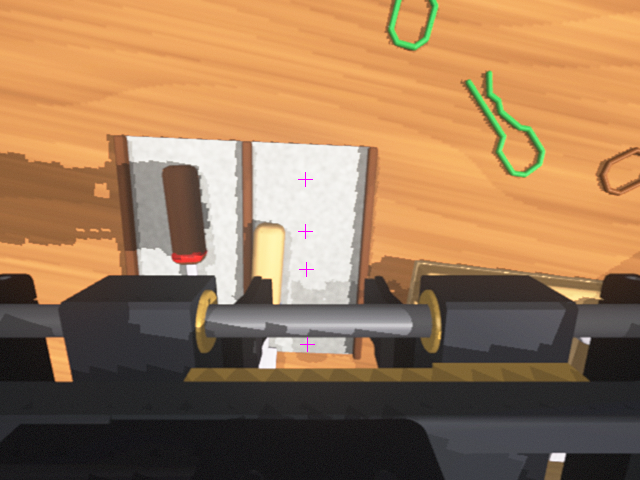

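Request:
move_arm --jaw '[123,123,123,123]' --slide '[[-2,-1,-4],[-2,-1,-4],[0,-1,-4],[0,0,0]]' --dr '[[0,0,0],[0,0,0],[0,0,0],[0,0,0]]'

```text
time: 34.95
position: [0.5361, -0.2723, 0.2525]
tool_rot: [-0.312, 3.118, -0.008]
ft_force: [0.0, -0.4, 0.3]
grip_width: 0.517
```

Request:
move_arm --jaw '[123,123]' --slide '[[0,0,0],[0,0,0]]' --dr '[[0,0,0],[0,0,0]]'

```text
time: 35.15
position: [0.5325, -0.2691, 0.2457]
tool_rot: [0.315, -3.124, -0.003]
ft_force: [0.5, 0.1, 0.2]
grip_width: 0.519
```

```bash
python3 - <<'E'
from h import *
im,d,K,E=snap("wrist","w14"); P=cloud(K,E,d)
for r in regions_of("wrist","gouge_c_mid")[:4]:
    m=r["mask"]; p=P[m]; p=p[(p[:,2]>.015)&(p[:,2]<.05)]
    print(round(r["score"],2),np.round(r["xy"]),m.sum(),np.median(p,0).round(3))
    hp=p[p[:,2]>.028][:,:2]; c,s,ang=cv2.minAreaRect(hp.astype(np.float32)*1000); print("handle rect",c,s,ang)
    c,s,ang=cv2.minAreaRect(p[:,:2].astype(np.float32)*1000); print("all rect",c,s,ang)
E
```

```text
(no output)
```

View pics/w14.png

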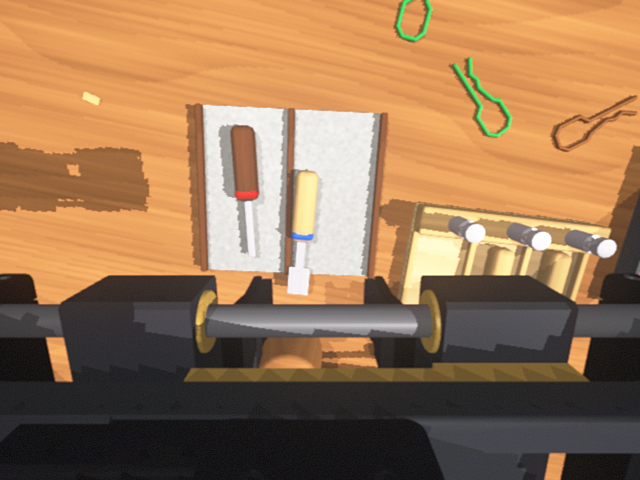

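```bash
python3 - <<'E'
from h import *
crop("w14",220,90,400,310,4,"w14c")
z=np.load("w14.npz");K,E,d,im=z["K"],z["E"],z["d"],z["im"].astype(int)
P=cloud(K,E,d); m=np.zeros((480,640),bool); m[160:250,280:330]=True
m&=(P[...,2]>.026)&(P[...,2]<.045)
p=P[m]; print(m.sum(),p.mean(0),cv2.minAreaRect(p[:,:2].astype(np.float32)*1000), np.percentile(p[:,2],[10,50,90]))
for n,uv,zz in [("butt",(308,171),.03),("collar",(301.5,237),.036),("tip",(298,293),.023)]: print(n,atz(K,E,uv,zz).round(4))
E
```

```text
1561 [ 0.52661459 -0.28627097  0.03469042] ((532.5161743164062, -285.7770690917969), (95.31120300292969, 26.029264450073242), 6.173333644866943) [0.03123717 0.03536397 0.03679211]
butt [ 0.4855 -0.2894  0.03  ]
collar [ 0.5621 -0.2821  0.036 ]
tip [ 0.6383 -0.2726  0.023 ]
```

View pics/w14c.png

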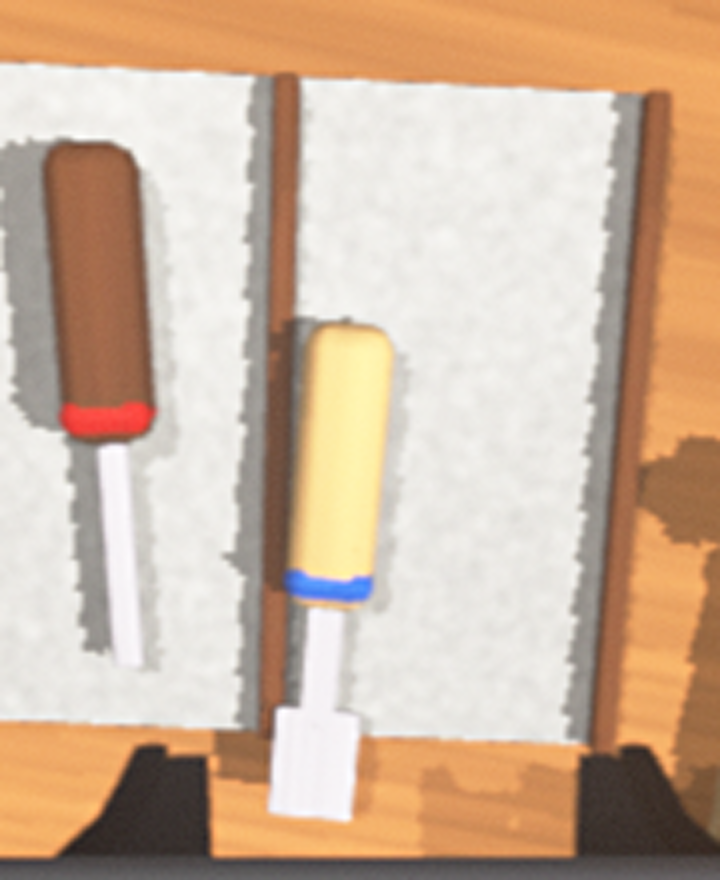

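```bash
python3 - <<'E'
from h import *
go([.534,-.2853,-.011],.109)
E
```

```text
t35.25 pos [ 0.5324 -0.2693  0.2455] F [ 0.  -0.5  0.3] grip mm 45.0
slide now-axes [ 0.12 -1.65 25.65]  target-axes [ 2.000e-02 -1.610e+00  2.565e+01]  dr [ 0.11 -0.1   5.25]
```

Request:
move_arm --jaw '[123,123,123,123,123]' --slide '[[0,0,0],[0,-1.6,3],[0,0,4],[0,0,4],[0,0,4]]' --dr '[[0,0,5.25],[0,0,0],[0,0,0],[0,0,0],[0,0,0]]'

```text
time: 35.75
position: [0.5341, -0.2856, 0.0947]
tool_rot: [0.17, -3.136, -0.002]
ft_force: [0.6, 0.5, -0.6]
grip_width: 0.513
```

Request:
move_arm --jaw '[123,123,123]' --slide '[[0,0,3.5],[0,0,0],[0,0,0]]' --dr '[[0,0,0],[0,0,0],[0,0,0]]'

```text
time: 36.05
position: [0.5343, -0.2862, 0.0619]
tool_rot: [0.17, -3.135, -0.001]
ft_force: [-0.9, -0.8, 0.2]
grip_width: 0.519
```

```bash
python3 - <<'E'
from h import *
go([.534,-.2853,-.011],.109)
im,d,K,E=snap("wrist","w15")
for p in [(.5275,-.2855,.036),(.4855,-.2894,.03)]:
    uv=proj(K,E,np.array(p)); cv2.drawMarker(im,tuple(int(a) for a in uv),(255,0,255),0,14,1)
cv2.imwrite("pics/w15m.png",im[:,:,::-1])
E
```

```text
t36.05 pos [ 0.5343 -0.2862  0.0619] F [-0.9 -0.8  0.2] grip mm 45.2
slide now-axes [0.01 0.09 7.29]  target-axes [0.02 0.09 7.29]  dr [ 0.03 -0.09 -0.05]
```

View pics/w15m.png

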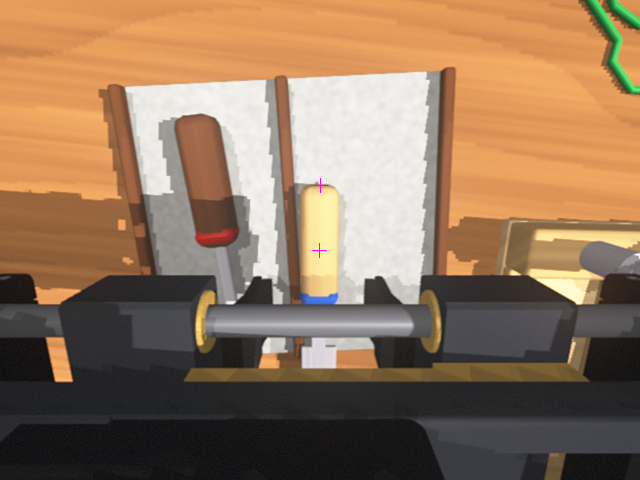

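Request:
move_arm --jaw '[123,123,123,123,123]' --slide '[[0,0.1,2.5],[0,0,2],[0,0,1.5],[0,0,1.2],[0,0,0]]' --dr '[[0,0,0],[0,0,0],[0,0,0],[0,0,0],[0,0,0]]'

```text
time: 36.6
position: [0.5343, -0.2851, -0.0106]
tool_rot: [0.17, -3.136, -0.001]
ft_force: [-0.3, 0.8, -0.4]
grip_width: 0.519
```

Request:
move_arm --jaw '[123,123]' --slide '[[0,0,0],[0,0,0]]' --dr '[[0,0,0],[0,0,0]]'

```text
time: 36.8
position: [0.5355, -0.286, -0.0088]
tool_rot: [-0.17, 3.135, -0.001]
ft_force: [0.3, 0.2, -0.1]
grip_width: 0.517
```

Request:
move_arm --jaw '[220,220,220,220,220]' --slide '[[0,0,0],[0,0,0],[0,0,0],[0,0,0],[0,0,0]]' --dr '[[0,0,0],[0,0,0],[0,0,0],[0,0,0],[0,0,0]]' --force 35

```text
time: 37.3
position: [0.5349, -0.2855, -0.0097]
tool_rot: [-0.17, 3.137, 0.0]
ft_force: [-0.3, 0.9, 0.9]
grip_width: 0.293
```

```bash
python3 - <<'E'
from h import *
go([.534,-.2853,-.011],.109)
E
```

```text
t37.30 pos [ 0.5349 -0.2855 -0.0097] F [-0.3  0.9  0.9] grip mm 25.5
slide now-axes [0.08 0.03 0.13]  target-axes [0.08 0.03 0.13]  dr [ 0.    0.02 -0.05]
```

Lift and check.

Request:
move_arm --jaw '[220,220,220,220,220]' --slide '[[0,0,-1],[0,0,-2.5],[0,0,-3.5],[0,0,-3.5],[0,0,-2.5]]' --dr '[[0,0,0],[0,0,0],[0,0,0],[0,0,0],[0,0,0]]'

```text
time: 37.8
position: [0.5349, -0.286, 0.1225]
tool_rot: [-0.169, 3.135, -0.001]
ft_force: [-0.3, 0.3, -2.5]
grip_width: 0.292
```

Request:
move_arm --jaw '[220,220]' --slide '[[0,0,0],[0,0,0]]' --dr '[[0,0,0],[0,0,0]]'

```text
time: 38.0
position: [0.5345, -0.2852, 0.1198]
tool_rot: [-0.17, 3.137, 0.001]
ft_force: [-0.9, 0.8, -3.4]
grip_width: 0.294
```

```bash
python3 - <<'E'
from h import *
go([*toW(kit,(-.035,-.071)),.12],kit[0])
snap("wrist","w16"); snap("scene","s10")
E
```

```text
t38.00 pos [ 0.5345 -0.2852  0.1198] F [-0.9  0.8 -3.4] grip mm 25.6
slide now-axes [-6.44 17.61 -0.  ]  target-axes [-6.12 17.73 -0.02]  dr [0.03 0.01 1.05]
```

View pics/w16.png

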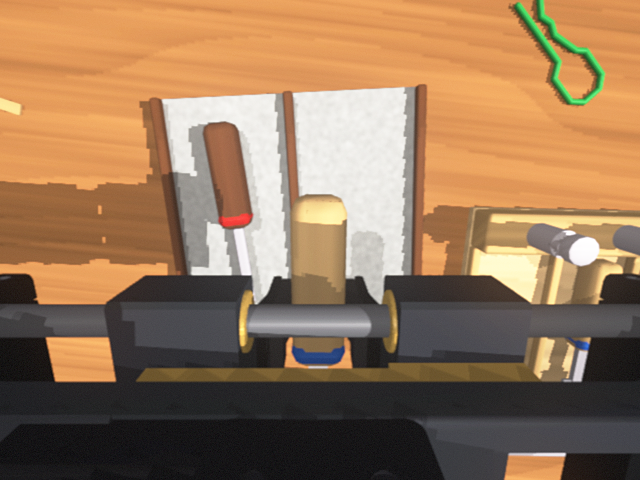

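View pics/s10.png

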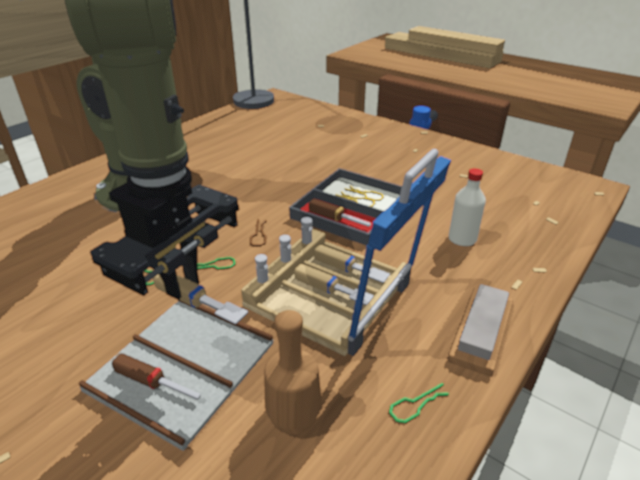

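Request:
move_arm --jaw '[220,220,220,220,220]' --slide '[[0,2.5,-1],[0,3.5,0],[0,3.5,0],[0,3.5,0],[0,3,0]]' --dr '[[0,0,1.05],[0,0,0],[0,0,0],[0,0,0],[0,0,0]]'

```text
time: 38.6
position: [0.5184, -0.1238, 0.1282]
tool_rot: [0.143, -3.135, -0.001]
ft_force: [0.2, 0.1, -2.4]
grip_width: 0.297
```

Request:
move_arm --jaw '[220,220,220,220,220]' --slide '[[-2,1.5,0],[-2.5,0,0],[-2,0,0],[0,0,0],[0,0,0]]' --dr '[[0,0,0],[0,0,0],[0,0,0],[0,0,0],[0,0,0]]'

```text
time: 39.1
position: [0.5819, -0.1055, 0.1282]
tool_rot: [0.141, -3.134, 0.001]
ft_force: [0.2, -0.2, -2.7]
grip_width: 0.294
```

```bash
python3 - <<'E'
from h import *
go([*toW(kit,(-.030,-.071)),-.010],kit[0])
snap("wrist","w17")
E
```

```text
t39.10 pos [ 0.5819 -0.1055  0.1282] F [ 0.2 -0.2 -2.7] grip mm 25.6
slide now-axes [-0.34  0.26 13.82]  target-axes [-0.28  0.26 13.82]  dr [-0.03 -0.23 -0.  ]
```

View pics/w17.png

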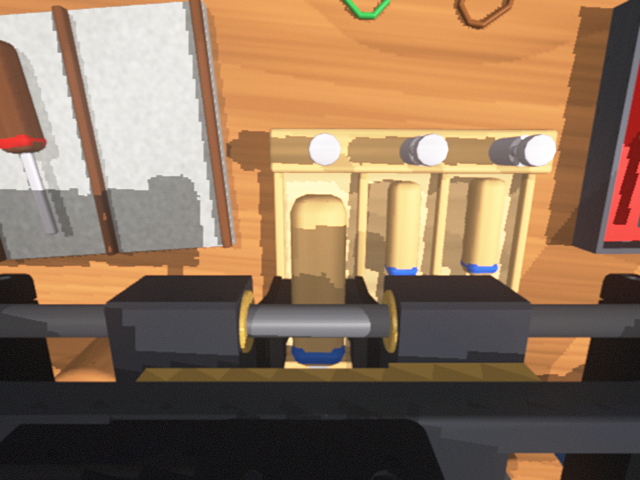

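Request:
move_arm --jaw '[220,220,220,220,220]' --slide '[[-0.2,0.2,2.5],[0,0,3],[0,0,3],[0,0,2],[0,0,1]]' --dr '[[0,0,0],[0,0,0],[0,0,0],[0,0,0],[0,0,0]]'

```text
time: 39.65
position: [0.5823, -0.1032, 0.0127]
tool_rot: [0.14, -3.134, -0.001]
ft_force: [0.0, -0.3, -2.9]
grip_width: 0.3
```

Request:
move_arm --jaw '[220,220,220]' --slide '[[0,0,1],[0,0,0.6],[0,0,0]]' --dr '[[0,0,0],[0,0,0],[0,0,0]]'

```text
time: 39.95
position: [0.5849, -0.1032, -0.0011]
tool_rot: [0.141, -3.138, -0.0]
ft_force: [0.1, -0.4, -3.3]
grip_width: 0.294
```

```bash
python3 - <<'E'
from h import *
go([*toW(kit,(-.030,-.071)),-.010],kit[0])
E
```

```text
t39.95 pos [ 0.5849 -0.1032 -0.0011] F [ 0.1 -0.4 -3.3] grip mm 25.6
slide now-axes [0.04 0.05 0.89]  target-axes [0.04 0.05 0.89]  dr [ 0.01 -0.01 -0.  ]
```

Request:
move_arm --jaw '[220,220,220]' --slide '[[0,0,0.4],[0,0,0.4],[0,0,0]]' --dr '[[0,0,0],[0,0,0],[0,0,0]]'

```text
time: 40.25
position: [0.5849, -0.103, -0.0092]
tool_rot: [0.142, -3.138, -0.0]
ft_force: [-0.9, 0.7, -3.0]
grip_width: 0.292
```

Request:
move_arm --jaw '[150,150,140,140]' --slide '[[0,0,0],[0,0,0],[0,0,0],[0,0,0]]' --dr '[[0,0,0],[0,0,0],[0,0,0],[0,0,0]]'

```text
time: 40.65
position: [0.5855, -0.1033, -0.0085]
tool_rot: [-0.141, 3.138, 0.0]
ft_force: [1.2, -1.0, 0.5]
grip_width: 0.442
```

Request:
move_arm --jaw '[140,140,140,123,123]' --slide '[[0,0,0],[0,0,-2],[0,0,-4],[0,0,-4],[0,0,-4]]' --dr '[[0,0,0],[0,0,0],[0,0,0],[0,0,0],[0,0,0]]'

```text
time: 41.15
position: [0.5848, -0.1034, 0.1325]
tool_rot: [0.141, -3.138, -0.0]
ft_force: [0.8, -0.6, -0.4]
grip_width: 0.504
```

Request:
move_arm --jaw '[123,123,123,123]' --slide '[[0,0,-4],[0,0,-4],[0,0,-4],[0,0,0]]' --dr '[[0,0,0],[0,0,0],[0,0,0],[0,0,0]]'

```text
time: 41.55
position: [0.5882, -0.1043, 0.2574]
tool_rot: [-0.14, 3.128, -0.001]
ft_force: [-0.2, 0.2, 0.4]
grip_width: 0.521
```

```bash
python3 - <<'E'
from h import *
go([*toW(kit,(-.030,-.071)),.25],kit[0])
im,d,K,E=snap("wrist","w18"); snap("scene","s11"); crop("s11",210,150,420,350,3.8,"s11c"); 
E
```

```text
t41.55 pos [ 0.5882 -0.1043  0.2574] F [-0.2  0.2  0.4] grip mm 45.3
slide now-axes [0.36 0.19 0.73]  target-axes [0.35 0.19 0.74]  dr [-0.07  0.6  -0.01]
```

View pics/w18.png

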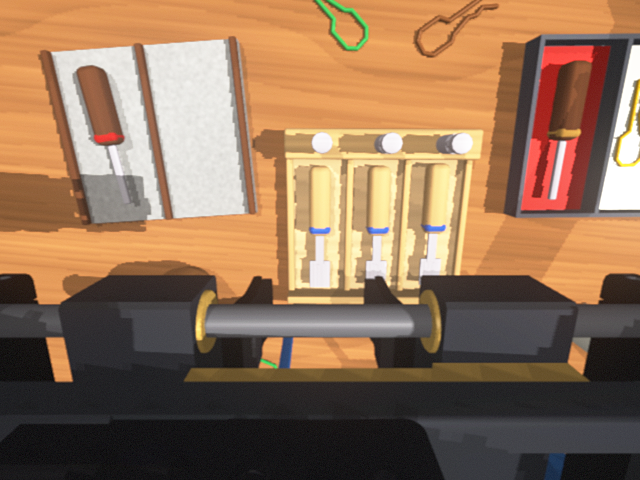

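View pics/s11c.png

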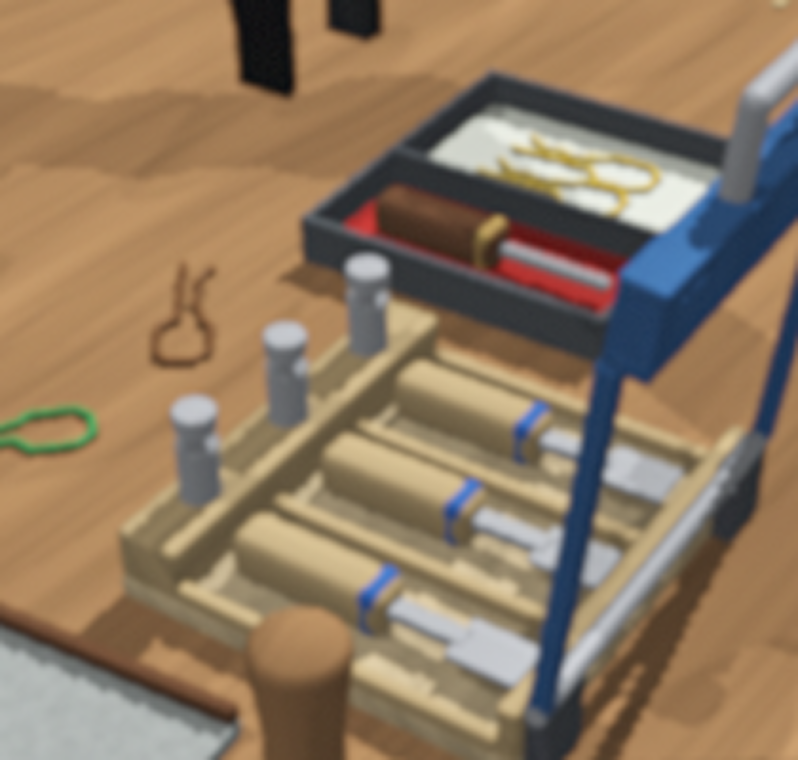

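```bash
python3 - <<'E'
from h import *
z=np.load("w18.npz");K,E=z["K"],z["E"];P=cloud(K,E,z["d"])
for n,uv,zz in [("butt c",(320,167),.03),("collar",(319.5,230),.036),("tip c",(319.5,286),.023),("tip b",(376,277),.023),("tip a",(430,276),.023)]:
    p=P[int(uv[1])-2,int(uv[0])]; print(n,toL(kit,atz(K,E,uv,zz)).round(4), p[2].round(4))
go([*toW(kit,(.1,0)),.33],kit[0]-np.pi/2)
arc(1.69)
snap("scene","s12");
E
```

```text
butt c [-0.0781 -0.0703] 0.0106
collar [-0.0035 -0.0708] 0.0354
tip c [ 0.0746 -0.0707] 0.0229
tip b [0.062  0.0028] 0.025
tip a [0.0606 0.073 ] 0.0251
t41.65 pos [ 0.5856 -0.1034  0.252 ] F [-0.5  0.1  0.2] grip mm 45.2
slide now-axes [-12.91   7.18  -7.77]  target-axes [ 7.18 12.89 -7.8 ]  dr [ 0.11  0.09 90.  ]
t41.65 pos [ 0.5856 -0.1034  0.252 ] F [-0.5  0.1  0.2] grip mm 45.2
slide now-axes [-16.71   7.18  -0.79]  target-axes [ 7.18 16.71 -0.82]  dr [ 0.11  0.09 90.  ]
```

Request:
move_arm --jaw '[123,123,123,123,123]' --slide '[[0,2,-4],[0,2,-4],[0,3,0],[0,0,0],[0,0,0]]' --dr '[[0,0,0],[0,0,0],[0,0,0],[0,0,8],[0,0,8]]'

```text
time: 42.2
position: [0.5782, -0.0318, 0.3292]
tool_rot: [-0.301, -3.124, 0.0]
ft_force: [1.0, -0.0, -1.2]
grip_width: 0.518
```

Request:
move_arm --jaw '[160,160,160,160,160]' --slide '[[0,0,0],[0,0,0],[0,0,0],[0,0,0],[0,0,0]]' --dr '[[0,0,8.5],[0,0,8.5],[0,0,8.5],[0,0,8.5],[0,0,8.5]]'

```text
time: 42.7
position: [0.578, -0.0333, 0.329]
tool_rot: [-1.418, -2.8, 0.003]
ft_force: [0.2, 0.3, 0.6]
grip_width: 0.375
```

Request:
move_arm --jaw '[160,160,160,160,160]' --slide '[[0,0,0],[0,0,0],[0,0,0],[0,0,0],[0,0,0]]' --dr '[[0,0,8],[0,0,8],[0,0,8],[0,0,7.5],[0,0,0]]'

```text
time: 43.2
position: [0.5781, -0.0333, 0.3292]
tool_rot: [-2.118, -2.317, 0.004]
ft_force: [-0.1, 0.7, 0.5]
grip_width: 0.373
```

```bash
python3 - <<'E'
from h import *
go([.7455,-.0183,.34],kit[0]-np.pi/2)
print(get_state()["joint_positions"].round(2))
E
```

```text
t43.20 pos [ 0.5781 -0.0333  0.3292] F [-0.1  0.7  0.5] grip mm 32.5
slide now-axes [-1.000e-02  1.681e+01 -1.130e+00]  target-axes [-1.000e-02  1.681e+01 -1.080e+00]  dr [-0.17  0.01 -0.01]
[-0.74  0.18  0.89  1.41 -0.14  1.61  0.22]
```

Request:
move_arm --jaw '[160,160,160,160,160]' --slide '[[0,4,0],[0,4,0],[0,4,0],[0,3.3,0],[0,1.4,0]]' --dr '[[0,0,0],[0,0,0],[0,0,0],[0,0,0],[0,0,0]]'

```text
time: 43.7
position: [0.747, -0.0178, 0.3267]
tool_rot: [-2.112, -2.322, 0.005]
ft_force: [-0.7, 0.2, 0.5]
grip_width: 0.375
```

Request:
move_arm --jaw '[160,160]' --slide '[[0,0,0],[0,0,0]]' --dr '[[0,0,0],[0,0,0]]'

```text
time: 43.9
position: [0.7446, -0.0192, 0.3297]
tool_rot: [-2.117, -2.319, 0.003]
ft_force: [0.8, -0.5, 0.4]
grip_width: 0.379
```

```bash
python3 - <<'E'
from h import *
go([.7455,-.0183,.263],kit[0]-np.pi/2)
im,d,K,E=snap("wrist","w20")
t=1.69+.027
p=np.array([.7455,-.0183,.307]); 
for yy in (-.042,0,.042):
    q=p+np.array([-np.sin(kit[0])*yy,np.cos(kit[0])*yy,0]); uv=proj(K,E,q); print(uv); cv2.drawMarker(im,tuple(int(a) for a in uv),(255,0,255),0,14,1)
cv2.imwrite("pics/w20m.png",im[:,:,::-1])
E
```

```text
t43.90 pos [ 0.7446 -0.0192  0.3297] F [ 0.8 -0.5  0.4] grip mm 33.0
slide now-axes [0.08 0.12 6.67]  target-axes [0.08 0.1  6.67]  dr [-0.14  0.01  0.05]
[318.82562882 320.60481458]
[318.94148331 261.84785368]
[319.06850602 197.42680341]
```

View pics/w20m.png

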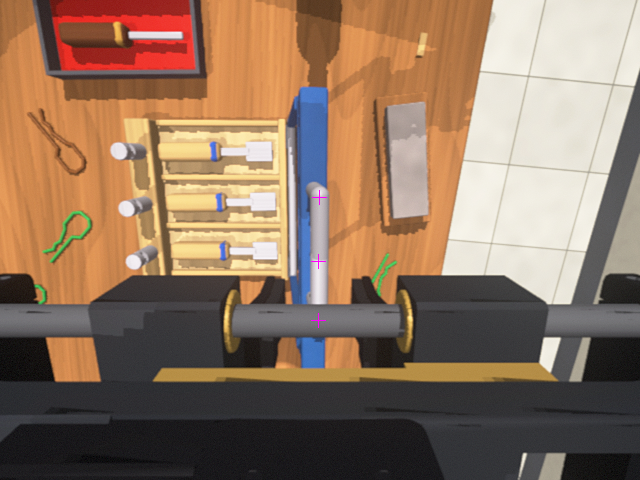

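Rod right under the markers. Descend and grip.

Request:
move_arm --jaw '[160,160,160,160,160]' --slide '[[0,0.1,1.5],[0,0,2],[0,0,2],[0,0,1.2],[0,0,0]]' --dr '[[0,0,0],[0,0,0],[0,0,0],[0,0,0],[0,0,0]]'

```text
time: 44.45
position: [0.7447, -0.0177, 0.2628]
tool_rot: [-2.117, -2.318, 0.001]
ft_force: [0.3, -0.4, 0.5]
grip_width: 0.379
```

Request:
move_arm --jaw '[255,255,255,255,255]' --slide '[[0,0,0],[0,0,0],[0,0,0],[0,0,0],[0,0,0]]' --dr '[[0,0,0],[0,0,0],[0,0,0],[0,0,0],[0,0,0]]' --force 25

```text
time: 44.95
position: [0.7463, -0.0187, 0.2651]
tool_rot: [2.119, 2.318, 0.001]
ft_force: [-1.6, 0.3, 2.1]
grip_width: 0.128
```

```bash
python3 - <<'E'
from h import *
arc(1.69); arc(1.5)
E
```

```text
t44.95 pos [ 0.7463 -0.0187  0.2651] F [-1.6  0.3  2.1] grip mm 11.1
slide now-axes [ 0.19 -0.06  0.49]  target-axes [ 0.19 -0.06  0.49]  dr [ 0.07  0.01 -0.01]
t44.95 pos [ 0.7463 -0.0187  0.2651] F [-1.6  0.3  2.1] grip mm 11.1
slide now-axes [ 0.19 -5.02  0.23]  target-axes [ 0.19 -5.02  0.24]  dr [ 0.07  0.01 -0.01]
```

Request:
move_arm --jaw '[255,255,255,255,255]' --slide '[[0,-1.5,-0.2],[0,-2.5,-0.1],[0,-2.6,0.1],[0,-2.6,0.35],[0,0,0]]' --dr '[[0,0,0],[0,0,0],[0,0,0],[0,0,0],[0,0,0]]'

```text
time: 45.45
position: [0.6518, -0.0265, 0.263]
tool_rot: [-2.118, -2.316, -0.003]
ft_force: [-2.4, -0.4, 2.9]
grip_width: 0.128
```

```bash
python3 - <<'E'
from h import *
arc(1.3); arc(1.0)
E
```

```text
t45.45 pos [ 0.6518 -0.0265  0.263 ] F [-2.4 -0.4  2.9] grip mm 11.2
slide now-axes [ 0.11 -0.72  0.78]  target-axes [ 0.11 -0.72  0.78]  dr [-0.06 -0.2  -0.04]
t45.45 pos [ 0.6518 -0.0265  0.263 ] F [-2.4 -0.4  2.9] grip mm 11.2
slide now-axes [ 0.09 -7.95  3.79]  target-axes [ 0.11 -7.95  3.78]  dr [-0.06 -0.2  -0.04]
```

Request:
move_arm --jaw '[255,255,255,255,255]' --slide '[[0,-2.6,0.8],[0,-2.7,1.2],[0,-2.6,1.5],[0,0,0],[0,0,0]]' --dr '[[0,0,0],[0,0,0],[0,0,0],[0,0,0],[0,0,0]]'

```text
time: 45.95
position: [0.5729, -0.0337, 0.2289]
tool_rot: [-2.116, -2.314, 0.002]
ft_force: [-10.3, 1.7, 12.6]
grip_width: 0.126
```

```bash
python3 - <<'E'
from h import *
arc(1.0); arc(.7)
E
```

```text
t45.95 pos [ 0.5729 -0.0337  0.2289] F [-10.3   1.7  12.6] grip mm 10.9
slide now-axes [ 0.12 -0.03  0.37]  target-axes [ 0.12 -0.03  0.36]  dr [-0.28 -0.18 -0.03]
t45.95 pos [ 0.5729 -0.0337  0.2289] F [-10.3   1.7  12.6] grip mm 10.9
slide now-axes [ 0.1  -6.02  5.4 ]  target-axes [ 0.12 -6.05  5.37]  dr [-0.28 -0.18 -0.03]
```

Request:
move_arm --jaw '[255,255,255,255,255]' --slide '[[0,-2.3,1.35],[0,-2.1,1.75],[0,-1.8,1.95],[0,0,0],[0,0,0]]' --dr '[[0,0,0],[0,0,0],[0,0,0],[0,0,0],[0,0,0]]'

```text
time: 46.45
position: [0.513, -0.0391, 0.1772]
tool_rot: [-2.117, -2.317, 0.002]
ft_force: [-6.5, 1.3, 2.1]
grip_width: 0.127
```

```bash
python3 - <<'E'
from h import *
arc(.7); arc(.4)
E
```

```text
t46.45 pos [ 0.513  -0.0391  0.1772] F [-6.5  1.3  2.1] grip mm 11.1
slide now-axes [ 0.12 -0.03  0.21]  target-axes [ 0.12 -0.03  0.21]  dr [-0.18 -0.06 -0.  ]
t46.45 pos [ 0.513  -0.0391  0.1772] F [-6.5  1.3  2.1] grip mm 11.1
slide now-axes [ 0.11 -4.28  6.78]  target-axes [ 0.12 -4.3   6.77]  dr [-0.18 -0.06 -0.  ]
```

Request:
move_arm --jaw '[255,255,255,255,255]' --slide '[[0,-1.7,2.0],[0,-1.45,2.2],[0,-1.2,2.35],[0,0,0],[0,0,0]]' --dr '[[0,0,0],[0,0,0],[0,0,0],[0,0,0],[0,0,0]]'

```text
time: 46.95
position: [0.4715, -0.0426, 0.1124]
tool_rot: [-2.119, -2.319, 0.0]
ft_force: [-2.7, 3.6, -2.7]
grip_width: 0.122
```

```bash
python3 - <<'E'
from h import *
arc(.4); arc(0)
E
```

```text
t46.95 pos [ 0.4715 -0.0426  0.1124] F [-2.7  3.6 -2.7] grip mm 10.6
slide now-axes [ 0.1  -0.14  0.29]  target-axes [ 0.1  -0.14  0.29]  dr [-0.02 -0.01  0.  ]
t46.95 pos [ 0.4715 -0.0426  0.1124] F [-2.7  3.6 -2.7] grip mm 10.6
slide now-axes [ 0.09 -2.48 10.43]  target-axes [ 0.1  -2.48 10.43]  dr [-0.02 -0.01  0.  ]
```

Request:
move_arm --jaw '[255,255,255,255,255]' --slide '[[0,-1.05,2.5],[0,-0.7,2.55],[0,-0.45,2.6],[0,0,0],[0,0,0]]' --dr '[[0,0,0],[0,0,0],[0,0,0],[0,0,0],[0,0,0]]'

```text
time: 47.45
position: [0.4497, -0.0446, 0.036]
tool_rot: [-2.119, -2.319, 0.001]
ft_force: [-1.2, 4.9, -3.3]
grip_width: 0.123
```

```bash
python3 - <<'E'
from h import *
arc(0.1); arc(0)
E
```

```text
t47.45 pos [ 0.4497 -0.0446  0.036 ] F [-1.2  4.9 -3.3] grip mm 10.7
slide now-axes [ 0.1  -0.08  0.18]  target-axes [ 0.1  -0.09  0.18]  dr [-0.04  0.01  0.03]
t47.45 pos [ 0.4497 -0.0446  0.036 ] F [-1.2  4.9 -3.3] grip mm 10.7
slide now-axes [ 0.1  -0.28  2.79]  target-axes [ 0.1  -0.29  2.79]  dr [-0.04  0.01  0.03]
```

Request:
move_arm --jaw '[255,255,255,255,255]' --slide '[[0,-0.2,1.3],[0,0,1.3],[0,0,0],[0,0,0.2],[0,0,0]]' --dr '[[0,0,0],[0,0,0],[0,0,0],[0,0,0],[0,0,0]]'

```text
time: 47.95
position: [0.4475, -0.0449, 0.0083]
tool_rot: [-2.118, -2.319, 0.0]
ft_force: [-3.1, 4.9, -2.0]
grip_width: 0.13
```

```bash
python3 - <<'E'
from h import *
arc(0)
E
```

```text
t47.95 pos [ 0.4475 -0.0449  0.0083] F [-3.1  4.9 -2. ] grip mm 11.3
slide now-axes [ 0.11 -0.07  0.02]  target-axes [ 0.11 -0.07  0.02]  dr [-0.03 -0.03  0.03]
```

Request:
move_arm --jaw '[255,255,255]' --slide '[[0,0,0.3],[0,0,0],[0,0,0]]' --dr '[[0,0,0],[0,0,0],[0,0,0]]'

```text
time: 48.25
position: [0.4474, -0.0448, 0.0068]
tool_rot: [-2.117, -2.317, 0.0]
ft_force: [-8.6, 4.6, 16.0]
grip_width: 0.127
```

Request:
move_arm --jaw '[255,255,255]' --slide '[[0,0,0.3],[0,0,0],[0,0,0]]' --dr '[[0,0,0],[0,0,0],[0,0,0]]'

```text
time: 48.55
position: [0.4474, -0.0455, 0.0048]
tool_rot: [-2.117, -2.317, 0.001]
ft_force: [-14.0, 3.5, 27.4]
grip_width: 0.128
```

At the stop (27 N upward). Release and rise.

Request:
move_arm --jaw '[185,185,185,185,185]' --slide '[[0,0,-0.3],[0,0,0],[0,0,0],[0,0,-1.5],[0,0,-3]]' --dr '[[0,0,0],[0,0,0],[0,0,0],[0,0,0],[0,0,0]]'

```text
time: 49.05
position: [0.4455, -0.0464, 0.0484]
tool_rot: [-2.12, -2.318, 0.007]
ft_force: [-0.4, 0.6, 0.0]
grip_width: 0.268
```

Request:
move_arm --jaw '[185,185,185,185,185]' --slide '[[0,0,-4],[0,0,-4],[0,0,-4],[0,0,-4],[0,0,-2]]' --dr '[[0,0,0],[0,0,0],[0,0,0],[0,0,0],[0,0,0]]'

```text
time: 49.55
position: [0.4489, -0.046, 0.233]
tool_rot: [2.118, 2.316, 0.008]
ft_force: [-1.1, -0.1, -0.7]
grip_width: 0.278
```

Request:
move_arm --jaw '[185,185,185]' --slide '[[0,0,0],[0,0,0],[0,0,0]]' --dr '[[0,0,0],[0,0,0],[0,0,0]]'

```text
time: 49.85
position: [0.4461, -0.0457, 0.2278]
tool_rot: [-2.119, -2.318, 0.003]
ft_force: [-0.4, 0.3, -0.2]
grip_width: 0.276
```

```bash
python3 - <<'E'
from h import *
st=get_state(); print(st["time"],st["position"],st["ft_force"])
snap("scene","s20"); crop("s20",210,150,420,350,3.8,"s20c"); im,d,K,E=snap("top","t20")
P=cloud(K,E,d)
E
```

```text
49.85 [ 0.44612699 -0.04572923  0.22782399] [-0.44472806  0.30178946 -0.17148769]
```

View pics/s20.png

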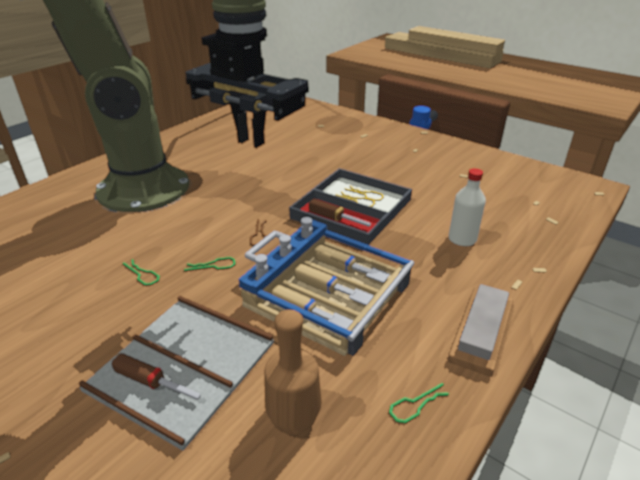

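View pics/t20.png

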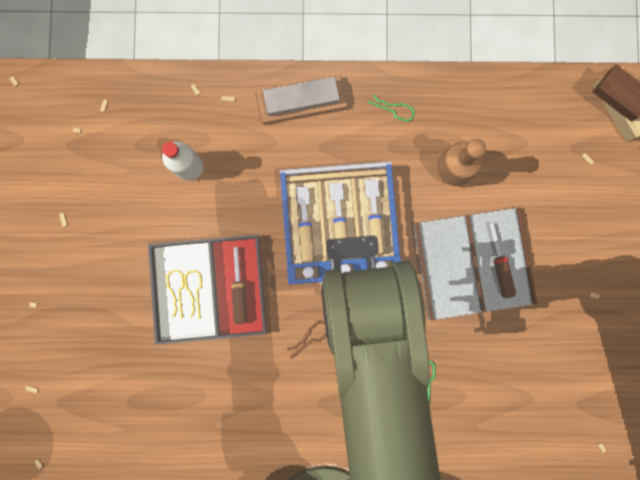

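View pics/s20c.png

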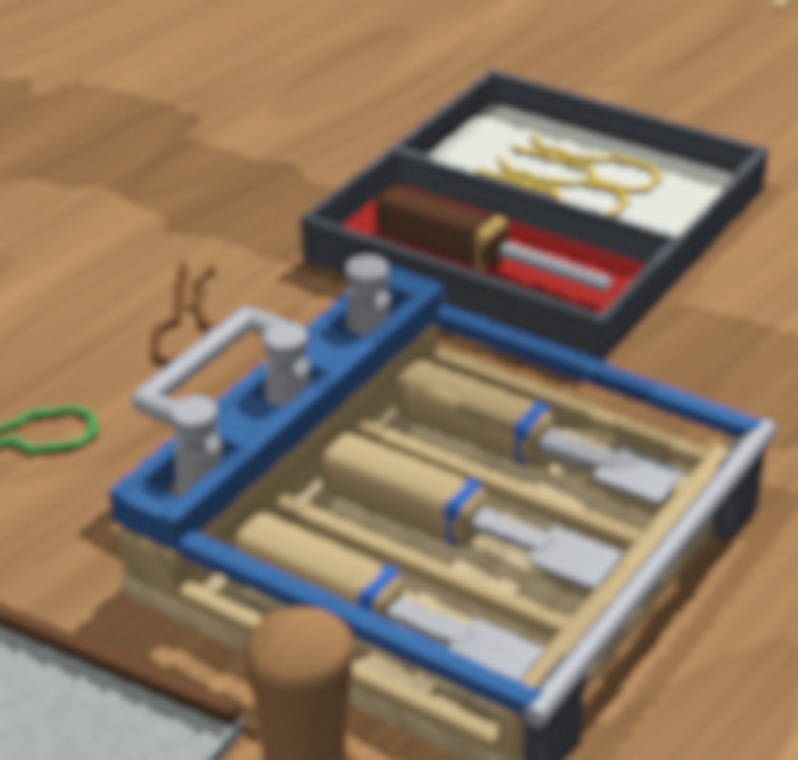

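```bash
python3 - <<'E'
from h import *
z=np.load("t20.npz");K,E=z["K"],z["E"]
for n,uv,zz in [("clip A loop",(176,279),.009),("clip B loop",(194,280),.009),("veiner butt",(240,322),.02),("veiner tip",(236,249),.018)]: print(n,toL(cad,atz(K,E,uv,zz)).round(3))
P=cloud(*[z[k] for k in("K","E","d")])
print("bar z near left stud",P[276,292],P[277,322], P[268,397])
close_job()
E
```

```text
clip A loop [0.026 0.065]
clip B loop [0.02  0.029]
veiner butt [-0.073 -0.059]
veiner tip [ 0.075 -0.063]
bar z near left stud [0.48975961 0.06281765 0.06027561] [0.48812927 0.00412643 0.05994754] [ 0.48675602 -0.06688297  0.65599597]
the job is handed in; nothing more can be done
```

The job is done and handed in at about 50 s; the hand-in gives no verdict, so the result rests on my own checks.

**What I did**
- **Clips:** Two clips were fitted, at kit y -70 and 0. I pulled both and put them in the white bay.
- **Tools:** With the keeper up at about 1.69 rad, I moved the dark brass-collared tool to the red bay. The matching gouge from the stock board went into the free place at y -70, blade towards the hinge.
- **Keeper:** I pressed it down until it met its stop, let go and moved the arm clear.

**Last checks**

| Item | Measured position | Required |
|---|---|---|
| Clip loops (caddy x, y) | (26, 65) and (20, 29) mm | x within ±95 mm, y from -10 to 105 mm |
| Dark tool, butt to tip (caddy x, y) | (-73, -59) to (75, -63) mm | x within ±98 mm, y from -104 to -16 mm |
| New gouge, butt, collar and tip (kit y) | -70 to -71 mm | place's middle line at -70 mm |
| New gouge, tip (kit x) | 75 mm | above 30 mm |
| Keeper front bar top (z) | about 60 mm | 62 mm when shut |

In the final scene and top pictures, the mallet, glue bottle, unwanted stock tool and the two good gouges look to be where they were at the start.

**What failed or disagreed**
- **First clip grasp:** It closed on nothing. Both cameras showed the fingertips about 32 mm behind the reported TCP, so I lowered every later grasp by that much.
- **Stock gouge:** It had been knocked aside while the arm was elsewhere. I located it again with the wrist camera before gripping it.
- **Last depth reading:** One of the three I took on the keeper bar came out wrong (0.66 m) because the arm was in the way, so I ignored it.

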